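Change the die cassette in a crimping press

TASK

Change the crimping press over to the pillar die: draw out the cassette that is in the press and stand it flat in the empty return tray, then slide the cassette with the two round pillars into the press, under the hold-down lips and the ram hook, fully home against the rear stop, and swing the lock lever shut across its front. Keep both cassettes upright and leave everything else where it is.

Things in the scene. Friction and masses are not known exactly. Their poses are not given: they have to be found in the camera images.
- press: Fixed bench crimping press, cream C-frame, 350 x 180 mm, 300 mm high. Origin on the table under the place of a fully home die; +x points from its front into the machine, z up. Base plate x -150..200, y +-90, z to 30. The die enters along +x, handle towards -x. Machine head overhangs: x from -12 back, y +-65, z 190..300; column from x 75 back
- bed_front (a point): Front edge of the flat steel loading bed, at its top, press axes. The bed's top is 45 mm above the table and spans press x -140..60, y +-70: a die can stand on it in front of the gibs (the base then fits x -140..-50)
- gib_mouth (a point): Middle of the mouth between the two gibs (side guides), on the bed, 44 mm in front of die_home, press axes. The mouth is about 90 mm wide and narrows over 19 mm to 71 mm (press y +-35.5). Behind it (press x -25..50) hold-down lips overhang: 54 mm apart, underside 13 mm and top 21 mm above the bed. So the die must be slid in, not lowered
- die_home (a point): Point on the bed, press axes. The origin of a fully home die coincides with it and the axes agree; the base plate's rear edge then touches the rear stop, 45 mm behind this point
- ram_hook (a point): Front of the ram hook's lips, at their top (134 mm above the table), press axes; hook spans press x -5..35. It takes the die's T-head from the front: slot for the neck 20 mm wide, lips 7 mm thick (127..134 mm above the table), channel above them 34 mm wide and 15 mm high
- lock (a joint): Lock lever: flat steel bell crank on the bed, on a vertical pin; friction (about 4 N at the knob), stays where left. 0 = shut: its 36 mm nose points to press -y, across a home die's front corner (2-3 mm to spare), its arm to press -x. Grows as it opens, clockwise from above; about 1.57: nose to -x, clear of the die, arm to +y. Starts open; shuts only on a home die
- lock_pivot (a point): Top of the bed at the lever's pin: press x -56, y 56, z 45; press axes
- lock_knob (a point): Centre of the top of the lever's upright black knob, 18 mm diameter, 30 mm tall, standing 70 mm from the pin; top 89 mm and foot 59 mm above the table. Follows the lever
- old_die: Loose die cassette, starts in the press; 0.4 kg, grey metal, stepped solid body. Origin under the middle of its base plate, x from handle to rear, z up. Base 90 (x) x 64 x 10 mm; body x -25..40, y +-22, z 10..78; on top at x 15 a T-head: neck 12 mm dia., z 78..92, head 24 mm dia., z 92..100. Handle: upright plate 12 mm thick (y), x -92..-25, z 32..62
- old_die_handle (a point): Grasp point in the old die's handle: 72 mm in front of its origin, 47 mm above its underside, die axes (pinch across y from above)
- pillar_die: Loose die cassette to be fitted: base plate, T-head, handle, axes and mass as old_die, but two round pillars with collars (29 mm dia.) and open windows between its low block (z 10..24) and a narrow crosshead (z 62..78). Stands in the grey die tray in any of three places, its handle within about 25 degrees of pointing to the robot's side (-x)
- pillar_die_handle (a point): Grasp point in the pillar die's handle, placed as on the old die
- block_die: Bystander, loose: a third cassette of the same overall form and handle but with a plain solid block body and a small sloping chute at its rear. Stands in the die tray; leave it
- grease_tin: Bystander, loose: round tin, 56 mm diameter, 50 mm high, standing in the die tray; origin under its centre
- die_tray: Fixed shallow grey tray, 220 (x) x 330 (y) mm, rim 18 mm high, wall and floor 3 mm; origin under its centre. Three places 100 mm apart along y hold the pillar die, the block die and the tin
- return_tray: Fixed shallow bare-steel tray, empty, 190 (x) x 125 (y) mm, rim 18 mm high, wall and floor 3 mm; origin under its centre. The old die's base must stand flat on its floor; the handle may reach over the rim
- bottle: Bystander, loose: clear water bottle, 64 mm diameter, 200 mm high, standing beyond the return tray; origin under its centre
- pliers: Bystander, loose: pliers lying near the robot, 160 mm long, 16 mm high; origin under the pivot
- wrench: Bystander, loose: wrench 170 mm long, lying near the robot; origin under its middle
- screwdriver: Bystander, loose: screwdriver 190 mm long, lying beyond the die tray; origin under its middle
There are look-alikes about, which are no part of the job. Leave any blue look-alike of the return_tray alone.

How it is judged:
By the outcome, as a careful person would: the job done as asked, in the order asked, and still so for the second after the job is handed in, with the robot touching nothing.
It also fails if it takes over 64 s, if anything falls off the work surface, if the arm or the gripper's body presses on something with over 40 N, if the wrist force passes 120 N, or if a joint passes its speed limit or range.

ROBOT

A 7-joint arm with a two-finger parallel gripper is mounted at the origin on the work surface. World frame = base frame: x ahead of the robot, y to its left, z up, the work surface at z = 0. Lengths are in m, angles in rad, forces in N, time in s.
With the tool pointing down it reaches from about 0.425 to 0.875 m from the base axis. Payload 4.7 kg.
Tool frame: the origin (TCP) lies at the very end of the fingers, on their centre line; the grasp point (between the pads) lies 19 mm behind it (grip_point_offset is the distance from the TCP to the grasp point, in m); x points along the fingers, z is the direction in which the jaws open and shut, and the axes are right-handed (so a half turn about x gives the same grasp; the last joint's range is limited). The gripper opens to 87 mm and grips with 3 to 60 N. Pads are 19 mm wide; open, the fingers measure 117 mm over their backs; the gripper's body (75 mm by 190 mm) begins 51 mm behind the grasp point.
Start: joints at [-1.188, 0.321, -0.07, 1.45, 0.023, 1.371, -0.057], TCP at [0.234, 0.606, 0.223] pointing down, gripper open.
Joint ranges: [-2.86, 2.86], [-0.3, 2.09], [-1.38, 1.24], [0.06, 2.45], [-1.56, 4.7], [0.09, 2.05], [-2.69, 2.69]. Speed limits (rad/s): [2.57, 2.57, 3.14, 3.14, 3.14, 3.14, 3.14].

INTERFACE

Orientations are given as a rotation vector (axis times angle).
In Python, from bench import get_state, get_image, calibration, close_job, grip_point_offset gives the robot as it stands.
- The arm moves only by the tool play_rows, never from a script. Its argument "targets" is a list of rows, each an object with "claw": the closure, from 0 (fully open) to 1 (shut); "linear": the shift along the tool's x, y, z as a fraction of full scale, a list of three; "rotation": the turn, a rotation vector about the tool's x, y, z as a fraction of full scale, a list of three. In form: [{"claw": claw, "linear": [x, y, z], "rotation": [wx, wy, wz]}, ...]. A call has 1 to 10 rows; each row shifts and turns the pose as measured when the row begins, along the tool's axes as they then stand; what a row does not reach is not made up. Full scale, the value 1, is 2.5 cm for a shift and 90 degrees for a turn. A row lasts 1/12 s, in which the tool goes at most 41.7 mm and 7.16 degrees, less where a joint would pass 70% of its speed; a pose out of reach is approached as far as the arm can. A call with a number of a shift or a turn outside -1 to 1 is refused whole. A call with a gripper value outside its range is refused whole. The fingers move at their own pace and stop on an object; "newtons" is the grip in N (left out, the last holds). Time passes only in rows, so rows that do not move let the fingers close. It gives the time, the measured TCP pose, the force and the opening at its end, in the units of the state.
- get_state(): the state, without advancing time (a new reading comes with each control period).
- get_image(name): name is "scene" or "top"; returns the picture (480x640x3 uint8, blue, green, red); there is no depth.
- calibration(name): a dict with "fx", "fy", "cx", "cy" (pixels), "dist_coeffs" ([k1, k2, p1, p2, k3] as OpenCV has them; the pictures are not rectified), "rvec" (rotation vector, rad) and "tvec" (3), from world to camera coordinates, as OpenCV has them. Camera axes: x right, y down, z forward; pixel columns grow to the right and rows downward; lengths in m; the calibration is good to about 2 mm. A picture is of the moment at which its call begins. calibration takes no time and is no camera call.
- close_job(): hands the job in, once; it reports no verdict.
The state is a dict: "time": time; "joint_positions": joint angles; "qd": joint speeds; "joint_torque": joint torques, N m; "position": TCP position; "tool_rot": TCP orientation; "ft_force": force on the tool from outside, world axes, zero at the start; "torque": the same for the moment, N m; "grip_width": opening from 0.0 (shut) to 1.0 (fully open).
Only numpy, scipy, OpenCV 4.12 (cv2) and the standard library are available. Lean on these libraries where they do the work, as an engineer would, in place of code of your own. Each camera call takes 0.05 s, during which the arm holds its last target. There are 200 camera calls.

## Working session

There is one attempt and no reset: what is moved stays moved. The work goes in short steps, Python scripts to look and compute and a tool call to move; the robot and the scene stay as the last step left them, time stands still between calls to the robot, and variables do not carry over. Pictures are saved under pics/ and viewed, about 8 in all and at most 12, crops included, and the job is handed in when it is done.

Besides the shell and the picture viewer there is one more tool, called after "Call:" as name([rows], argument=value, ...), one row to a line, values as JSON. play_rows: Moves the arm, as the interface text tells. Shift numbers are shares of 2.5 cm and turn numbers shares of 90 degrees, none past 1 either way. Its arguments: {"type":"object","properties":{"targets":{"type":"array"},"newtons":{"type":"number"}},"required":["targets"]}

```bash
mkdir -p pics; ls; python3 - <<'E'
from bench import *
import cv2
print(get_state(), grip_point_offset)
for n in("scene","top"):
    print(n,calibration(n)); cv2.imwrite(f"pics/{n}0.png",get_image(n))
E
```

```text
pics
{'time': 0.0, 'joint_positions': array([-1.18790538,  0.32183493, -0.07006691,  1.45166645,  0.02261787,
        1.37080069, -0.05694637]), 'qd': array([ 0.00076211,  0.00039786,  0.00156669, -0.00207621, -0.00033773,
        0.00039223, -0.00126112]), 'joint_torque': array([ 3.02434291e-04, -4.91294003e+01, -4.03856384e-01, -3.12529135e+01,
       -6.40573818e-02,  4.35344561e-02,  1.59770711e-04]), 'position': array([0.23418135, 0.60575733, 0.22145793]), 'tool_rot': array([-0.93455123,  1.36296067,  0.93259456]), 'ft_force': array([-0.24518817, -0.59178769, -0.62543943]), 'torque': array([-0.00884818, -0.00696222, -0.00060924]), 'grip_width': 1.0021303393080236} 0.0187
scene {'fx': 585.2769291979425, 'fy': 585.2769291979425, 'cx': 321.26100449938673, 'cy': 235.937332566781, 'dist_coeffs': array([-0.14318906,  0.        ,  0.        ,  0.        ,  0.        ]), 'rvec': array([ 1.70900092,  1.79579909, -0.75207098]), 'tvec': array([ 0.04472367, -0.24781851,  1.63838227])}
top {'fx': 582.484052460969, 'fy': 582.484052460969, 'cx': 317.2310414825534, 'cy': 236.6478215580741, 'dist_coeffs': array([-0.18196527,  0.        ,  0.        ,  0.        ,  0.        ]), 'rvec': array([ 2.21847224, -2.17118453,  0.05778974]), 'tvec': array([-0.02962188,  0.45599864,  1.39224883])}
```

View pics/top0.png

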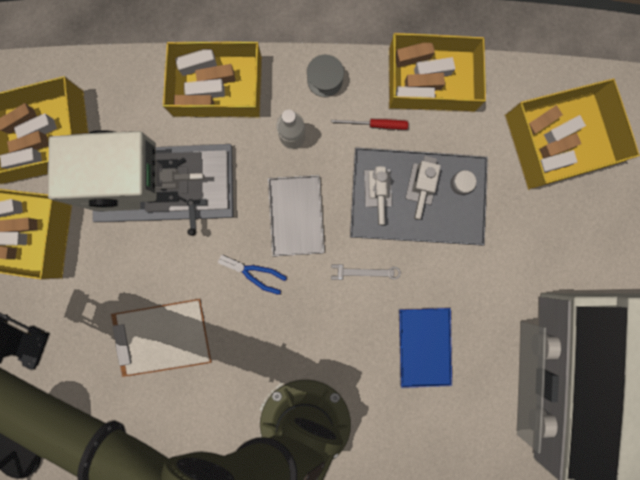

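View pics/scene0.png

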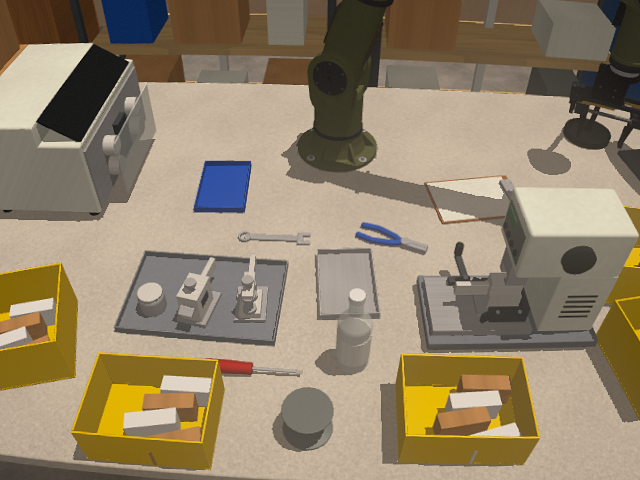

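```bash
python3 - <<'E'
import cv2,numpy as np
t=cv2.imread("pics/top0.png");s=cv2.imread("pics/scene0.png")
r=lambda im,x,y,w,h,k:cv2.resize(im[y:y+h,x:x+w],None,fx=k,fy=k,interpolation=cv2.INTER_CUBIC)
a=r(t,80,125,160,100,5);cv2.imwrite("pics/c1.png",a)
b=np.vstack([r(t,340,140,160,60,5)[:, :800],r(s,140,240,160,60,5)]);cv2.imwrite("pics/c2.png",b)
E
```

```text
(no output)
```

View pics/c1.png

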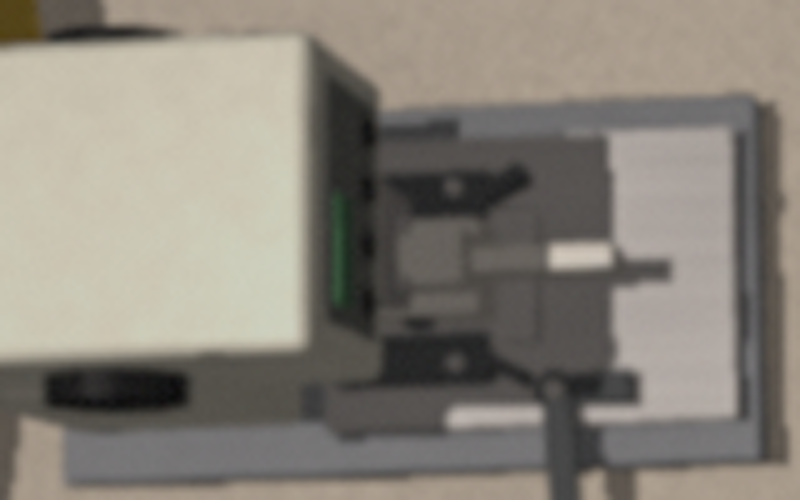

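View pics/c2.png

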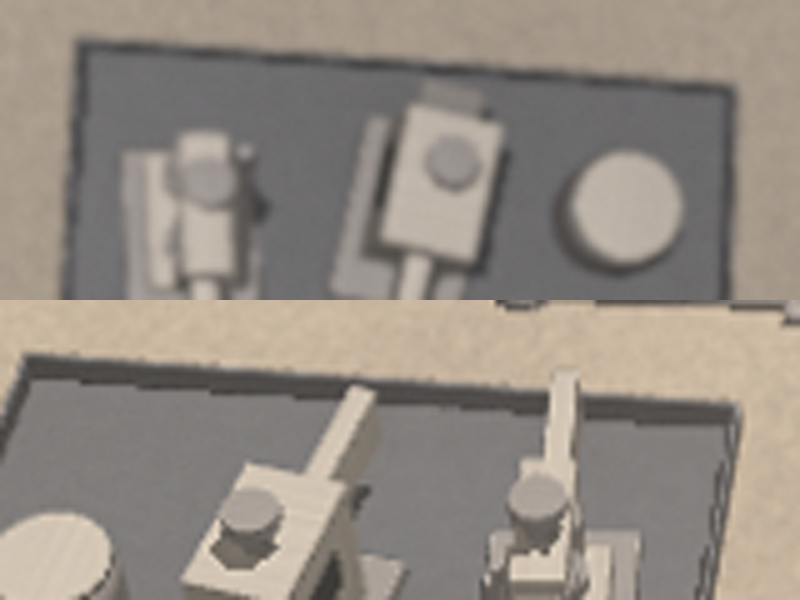

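```bash
cat > h.py <<'E'
import numpy as np, cv2
from scipy.spatial.transform import Rotation as R
from scipy.optimize import least_squares
from bench import *
def proj(P,n="top"):
    c=calibration(n);K=np.array([[c['fx'],0,c['cx']],[0,c['fy'],c['cy']],[0,0,1]])
    return cv2.projectPoints(np.asarray(P,float).reshape(-1,3),c['rvec'],c['tvec'],K,c['dist_coeffs'])[0].reshape(-1,2)
def tf(p,L):
    L=np.asarray(L,float).reshape(-1,3);c,s=np.cos(p[2]),np.sin(p[2])
    return np.c_[p[0]+c*L[:,0]-s*L[:,1],p[1]+s*L[:,0]+c*L[:,1],L[:,2]]
def fit(L,px,p0,n="top"):
    L=np.array(L)/1000.;px=np.array(px,float)
    r=least_squares(lambda p:(proj(tf(p,L),n)-px).ravel(),p0,loss='soft_l1')
    return r.x,np.abs(proj(tf(r.x,L),n)-px).max(1).round(1)
def rows(target,jaw,n,claw):
    """rows from the present pose to TCP target with the jaw (tool z) along world yaw `jaw` (mod pi)"""
    s=get_state();Rc=R.from_rotvec(s['tool_rot']);p=s['position'];M=Rc.as_matrix()
    z=np.array([np.cos(jaw),np.sin(jaw),0]); z=z if z@M[:,2]>=0 else -z
    x=np.array([0,0,-1.]);T=R.from_matrix(np.c_[x,np.cross(z,x),z])
    w=(Rc.inv()*T).as_rotvec();d=(np.asarray(target)-p)/n
    print("t",round(s['time'],2),"pos",p.round(4),"d_mm",((np.asarray(target)-p)*1e3).round(1),"turn_deg",np.degrees(w).round(1),"F",s['ft_force'].round(1),"open",round(s['grip_width'],3))
    for i in range(n):
        l=(Rc*R.from_rotvec(w*i/n)).inv().apply(d)/.025
        print({"claw":claw,"linear":l.round(3).tolist(),"rotation":(w/n/(np.pi/2)).round(4).tolist()})
E
python3 - <<'E'
from h import *
c1=lambda x,y:(80+x/5,125+y/5); c2=lambda x,y:(340+x/5,140+y/5)
L=[(-150,-90,30),(-150,90,30),(200,90,30),(-140,-70,45),(-140,70,45),(-12,-65,300),(-12,65,300)]
px=[c1(755,95),c1(762,460),c1(65,485),c1(735,128),c1(740,418),c1(307,37),c1(304,350)]
P,e=fit(L,px,[.55,.3,1.57]);print("press",P,e)
T,e=fit([(95,62.5,18),(95,-62.5,18),(-95,-62.5,18),(-95,62.5,18)],[(270,178),(321,177),(325,253),(274,255)],[.5,.05,0]);print("ret",T,e)
D,e=fit([(15,0,103),(-92,0,65)],[c2(208,183),(382,222.5)],[.55,-.15,0]);print("pillar",D,e)
# overlays
im=cv2.resize(cv2.imread("pics/top0.png")[110:270,80:400],None,fx=2.5,fy=2.5,interpolation=cv2.INTER_CUBIC)
def dr(p,L,col,close=True):
    q=((proj(tf(p,np.array(L)/1000.))-[80,110]+.5)*2.5).astype(np.int32);cv2.polylines(im,[q],close,col,1)
box=lambda x0,x1,y,z:[(x0,-y,z),(x1,-y,z),(x1,y,z),(x0,y,z)]
dr(P,box(-150,200,90,30),(0,0,255));dr(P,box(-140,60,70,45),(0,255,0));dr(P,box(-92,-25,6,107),(255,0,255))
dr(P,box(-45,45,32,55),(255,255,0));a=np.linspace(0,6.28,20);dr(P,[(-56+9*np.cos(t),126+9*np.sin(t),89) for t in a],(0,255,255))
dr(T,box(-95,95,62.5,18),(0,0,255))
dr(D,box(-45,45,32,13),(0,255,0));dr(D,box(-92,-25,6,65),(255,0,255));dr(D,[(15+12*np.cos(t),12*np.sin(t),103) for t in a],(0,255,255))
cv2.imwrite("pics/ov.png",im)
E
```

```text
press [0.5789826  0.33874505 1.62366227] [0.5 0.5 1.1 0.9 0.9 1.9 1.9]
ret [0.50643678 0.02890744 0.07143295] [0.4 2.  0.5 1.1]
pillar [ 0.5792345  -0.16421532  0.06260061] [1.1 1.1]
```

View pics/ov.png

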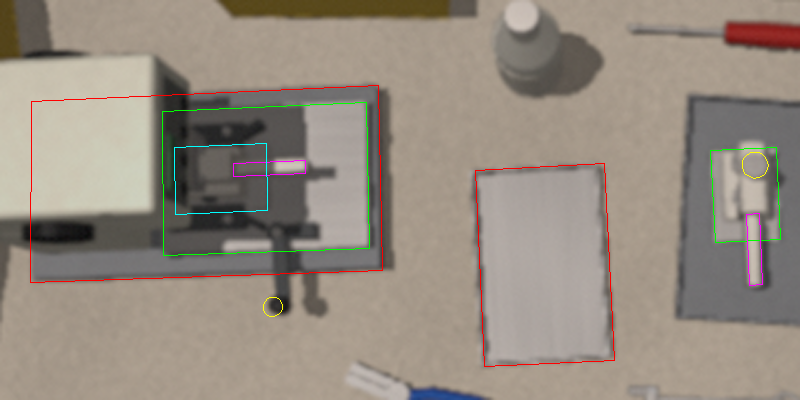

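```bash
cat >> h.py <<'E'
P=np.array([0.579,0.3387,1.6237]);T=np.array([.5064,.0289,.0714]);D=np.array([.5792,-.1642,.0626])
def on(p,x,y,z): return tf(p,np.array([x,y,z])/1000.)[0]
E
python3 -c "
from h import *
rows([.38,.267,.24],P[2]+np.pi/2,18,0.4)
print(on(P,-72,0,73),on(D,-72,0,31))"
```

```text
t 0.1 pos [0.2342 0.6058 0.2216] d_mm [ 145.8 -338.8   18.4] turn_deg [65.8 -0.1  0.1] F [-0.  -0.9 -0. ] open 0.995
{'claw': 0.4, 'linear': [-0.04, -0.574, -0.586], 'rotation': [0.0406, -0.0001, 0.0]}
{'claw': 0.4, 'linear': [-0.04, -0.61, -0.548], 'rotation': [0.0406, -0.0001, 0.0]}
{'claw': 0.4, 'linear': [-0.04, -0.644, -0.508], 'rotation': [0.0406, -0.0001, 0.0]}
{'claw': 0.4, 'linear': [-0.04, -0.675, -0.466], 'rotation': [0.0406, -0.0001, 0.0]}
{'claw': 0.4, 'linear': [-0.04, -0.703, -0.422], 'rotation': [0.0406, -0.0001, 0.0]}
{'claw': 0.4, 'linear': [-0.04, -0.728, -0.376], 'rotation': [0.0406, -0.0001, 0.0]}
{'claw': 0.4, 'linear': [-0.04, -0.751, -0.329], 'rotation': [0.0406, -0.0001, 0.0]}
{'claw': 0.4, 'linear': [-0.04, -0.77, -0.28], 'rotation': [0.0406, -0.0001, 0.0]}
{'claw': 0.4, 'linear': [-0.04, -0.787, -0.23], 'rotation': [0.0406, -0.0001, 0.0]}
{'claw': 0.4, 'linear': [-0.041, -0.8, -0.18], 'rotation': [0.0406, -0.0001, 0.0]}
{'claw': 0.4, 'linear': [-0.041, -0.81, -0.128], 'rotation': [0.0406, -0.0001, 0.0]}
{'claw': 0.4, 'linear': [-0.041, -0.816, -0.076], 'rotation': [0.0406, -0.0001, 0.0]}
{'claw': 0.4, 'linear': [-0.041, -0.819, -0.024], 'rotation': [0.0406, -0.0001, 0.0]}
{'claw': 0.4, 'linear': [-0.041, -0.819, 0.028], 'rotation': [0.0406, -0.0001, 0.0]}
{'claw': 0.4, 'linear': [-0.041, -0.816, 0.08], 'rotation': [0.0406, -0.0001, 0.0]}
{'claw': 0.4, 'linear': [-0.041, -0.809, 0.132], 'rotation': [0.0406, -0.0001, 0.0]}
{'claw': 0.4, 'linear': [-0.041, -0.799, 0.183], 'rotation': [0.0406, -0.0001, 0.0]}
{'claw': 0.4, 'linear': [-0.041, -0.786, 0.234], 'rotation': [0.0406, -0.0001, 0.0]}
[0.58280729 0.26680073 0.073     ] [ 0.50734103 -0.16870426  0.031     ]
```

Call:
play_rows([
  {"claw": 0.4, "linear": [-0.04, -0.57, -0.59], "rotation": [0.04, 0, 0]},
  {"claw": 0.4, "linear": [-0.04, -0.61, -0.55], "rotation": [0.04, 0, 0]},
  {"claw": 0.4, "linear": [-0.04, -0.64, -0.51], "rotation": [0.04, 0, 0]},
  {"claw": 0.4, "linear": [-0.04, -0.68, -0.47], "rotation": [0.04, 0, 0]},
  {"claw": 0.4, "linear": [-0.04, -0.7, -0.42], "rotation": [0.04, 0, 0]},
  {"claw": 0.4, "linear": [-0.04, -0.73, -0.38], "rotation": [0.04, 0, 0]},
  {"claw": 0.4, "linear": [-0.04, -0.75, -0.33], "rotation": [0.04, 0, 0]},
  {"claw": 0.4, "linear": [-0.04, -0.77, -0.28], "rotation": [0.04, 0, 0]},
  {"claw": 0.4, "linear": [-0.04, -0.79, -0.23], "rotation": [0.04, 0, 0]},
  {"claw": 0.4, "linear": [-0.04, -0.8, -0.18], "rotation": [0.04, 0, 0]},
])

```text
time: 0.93
position: [0.311, 0.4099, 0.2248]
tool_rot: [-0.441, 1.538, 0.429]
ft_force: [0.1, 0.4, 0.2]
grip_width: 0.604
```

Call:
play_rows([
  {"claw": 0.4, "linear": [-0.04, -0.81, -0.13], "rotation": [0.04, 0, 0]},
  {"claw": 0.4, "linear": [-0.04, -0.82, -0.08], "rotation": [0.04, 0, 0]},
  {"claw": 0.4, "linear": [-0.04, -0.82, -0.02], "rotation": [0.04, 0, 0]},
  {"claw": 0.4, "linear": [-0.04, -0.82, 0.03], "rotation": [0.04, 0, 0]},
  {"claw": 0.4, "linear": [-0.04, -0.82, 0.08], "rotation": [0.04, 0, 0]},
  {"claw": 0.4, "linear": [-0.04, -0.81, 0.13], "rotation": [0.04, 0, 0]},
  {"claw": 0.4, "linear": [-0.04, -0.8, 0.18], "rotation": [0.04, 0, 0]},
  {"claw": 0.4, "linear": [-0.04, -0.79, 0.23], "rotation": [0.04, 0, 0]},
])

```text
time: 1.6
position: [0.3737, 0.2478, 0.2311]
tool_rot: [-0.031, 1.584, 0.009]
ft_force: [0.3, -0.3, -1.1]
grip_width: 0.598
```

```bash
python3 -c "
from h import *
rows(on(P,-72,0,150),P[2]+np.pi/2,9,0.4)"
```

```text
t 1.6 pos [0.3737 0.2478 0.2311] d_mm [209.1  19.  -81.1] turn_deg [-1.6 -0.8  0.8] F [ 0.3 -0.3 -1.1] open 0.598
{'claw': 0.4, 'linear': [0.347, 0.066, 0.936], 'rotation': [-0.0019, -0.001, 0.001]}
{'claw': 0.4, 'linear': [0.348, 0.062, 0.936], 'rotation': [-0.0019, -0.001, 0.001]}
{'claw': 0.4, 'linear': [0.35, 0.059, 0.936], 'rotation': [-0.0019, -0.001, 0.001]}
{'claw': 0.4, 'linear': [0.351, 0.055, 0.935], 'rotation': [-0.0019, -0.001, 0.001]}
{'claw': 0.4, 'linear': [0.353, 0.052, 0.935], 'rotation': [-0.0019, -0.001, 0.001]}
{'claw': 0.4, 'linear': [0.355, 0.049, 0.934], 'rotation': [-0.0019, -0.001, 0.001]}
{'claw': 0.4, 'linear': [0.356, 0.045, 0.934], 'rotation': [-0.0019, -0.001, 0.001]}
{'claw': 0.4, 'linear': [0.358, 0.042, 0.934], 'rotation': [-0.0019, -0.001, 0.001]}
{'claw': 0.4, 'linear': [0.359, 0.039, 0.933], 'rotation': [-0.0019, -0.001, 0.001]}
```

Call:
play_rows([
  {"claw": 0.4, "linear": [0.35, 0.06, 0.94], "rotation": [-0.002, -0.001, 0.001]},
  {"claw": 0.4, "linear": [0.35, 0.06, 0.94], "rotation": [-0.002, -0.001, 0.001]},
  {"claw": 0.4, "linear": [0.35, 0.06, 0.94], "rotation": [-0.002, -0.001, 0.001]},
  {"claw": 0.4, "linear": [0.35, 0.06, 0.94], "rotation": [-0.002, -0.001, 0.001]},
  {"claw": 0.4, "linear": [0.35, 0.05, 0.94], "rotation": [-0.002, -0.001, 0.001]},
  {"claw": 0.4, "linear": [0.35, 0.05, 0.94], "rotation": [-0.002, -0.001, 0.001]},
  {"claw": 0.4, "linear": [0.35, 0.05, 0.94], "rotation": [-0.002, -0.001, 0.001]},
  {"claw": 0.4, "linear": [0.35, 0.05, 0.94], "rotation": [-0.002, -0.001, 0.001]},
  {"claw": 0.4, "linear": [0.35, 0.05, 0.94], "rotation": [-0.002, -0.001, 0.001]},
  {"claw": 0.4, "linear": [0, 0, 0], "rotation": [0, 0, 0]},
])

```text
time: 2.43
position: [0.5931, 0.2595, 0.1445]
tool_rot: [-0.037, 1.572, 0.036]
ft_force: [-1.1, -0.3, 0.1]
grip_width: 0.599
```

```bash
python3 - <<'E'
s=open('h.py').read()
s=s.replace("    for i in range(n):","    for i in (range(n) if abs(w[0])>.06 else [n//2]):")
open('h.py','w').write(s)
E
python3 - <<'E'
from h import *
rows(on(P,-72,0,73),P[2]+np.pi/2,4,0.4)
im=get_image("top");cv2.imwrite("pics/g1.png",cv2.resize(im[120:250,130:290],None,fx=4,fy=4,interpolation=cv2.INTER_CUBIC))
E
```

```text
t 2.43 pos [0.5931 0.2595 0.1445] d_mm [-10.3   7.3 -71.5] turn_deg [-0.4 -0.1  0. ] F [-1.1 -0.3  0.1] open 0.599
{'claw': 0.4, 'linear': [0.715, 0.079, -0.099], 'rotation': [-0.001, -0.0002, 0.0001]}
```

Call:
play_rows([
  {"claw": 0.4, "linear": [0.2, 0.14, -0.2], "rotation": [0, 0, 0]},
  {"claw": 0.4, "linear": [0.65, 0.14, -0.2], "rotation": [0, 0, 0]},
  {"claw": 0.4, "linear": [0.7, 0, 0], "rotation": [0, 0, 0]},
  {"claw": 0.4, "linear": [0.7, 0, 0], "rotation": [0, 0, 0]},
  {"claw": 0.4, "linear": [0.5, 0, 0], "rotation": [0, 0, 0]},
  {"claw": 0.4, "linear": [0, 0, 0], "rotation": [0, 0, 0]},
])

```text
time: 2.98
position: [0.5741, 0.2696, 0.0753]
tool_rot: [-0.036, 1.575, 0.042]
ft_force: [-0.6, -0.5, 0.5]
grip_width: 0.595
```

```bash
python3 - <<'E'
from h import *
rows(on(P,-72,0,73),P[2]+np.pi/2,1,0.4)
im=get_image("top");cv2.imwrite("pics/g1.png",cv2.resize(im[120:250,130:290],None,fx=4,fy=4,interpolation=cv2.INTER_CUBIC))
E
```

```text
t 2.98 pos [0.5741 0.2696 0.0753] d_mm [ 8.7 -2.8 -2.3] turn_deg [-0.2 -0.3 -0.2] F [-0.6 -0.5  0.5] open 0.595
{'claw': 0.4, 'linear': [0.092, -0.131, 0.342], 'rotation': [-0.002, -0.0029, -0.0023]}
```

View pics/g1.png

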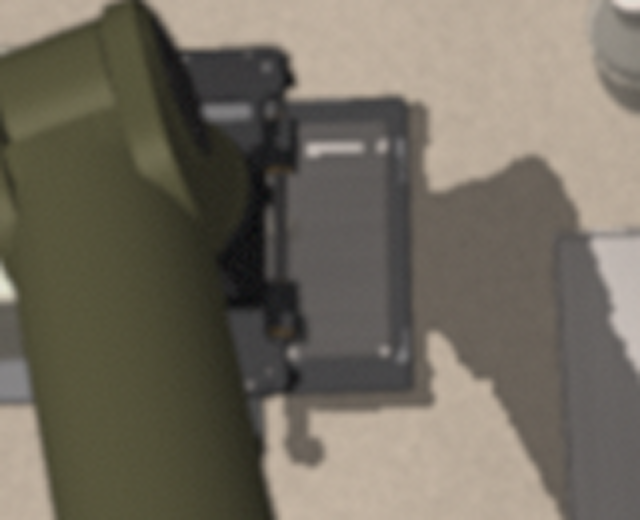

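Call:
play_rows([
  {"claw": 0.4, "linear": [0.09, -0.13, 0.3], "rotation": [0, 0, 0]},
  {"claw": 0.4, "linear": [0, 0, 0], "rotation": [0, 0, 0]},
  {"claw": 1, "linear": [0, 0, 0], "rotation": [0, 0, 0]},
  {"claw": 1, "linear": [0, 0, 0], "rotation": [0, 0, 0]},
  {"claw": 1, "linear": [0, 0, 0], "rotation": [0, 0, 0]},
  {"claw": 1, "linear": [0, 0, 0], "rotation": [0, 0, 0]},
  {"claw": 1, "linear": [0, 0, 0], "rotation": [0, 0, 0]},
  {"claw": 1, "linear": [0, 0, 0], "rotation": [0, 0, 0]},
], newtons=6)

```text
time: 3.7
position: [0.5858, 0.2683, 0.0802]
tool_rot: [-0.032, 1.566, 0.046]
ft_force: [-0.6, -0.2, -0.8]
grip_width: 0.23
```

```bash
python3 - <<'E'
from h import *
rows(on(P,-72,0,73),P[2]+np.pi/2,1,1)
E
```

```text
t 3.7 pos [0.5858 0.2683 0.0802] d_mm [-3.  -1.5 -7.2] turn_deg [-0.2  0.3 -0.5] F [-0.6 -0.2 -0.8] open 0.23
{'claw': 1, 'linear': [0.288, -0.058, -0.126], 'rotation': [-0.002, 0.0028, -0.0055]}
```

Call:
play_rows([
  {"claw": 1, "linear": [0.28, 0, -0.1], "rotation": [0, 0, 0]},
  {"claw": 1, "linear": [0, 0, 0], "rotation": [0, 0, 0]},
  {"claw": 1, "linear": [0, 0, 0], "rotation": [0, 0, 0]},
  {"claw": 1, "linear": [0, 0, 0], "rotation": [0, 0, 0]},
  {"claw": 1, "linear": [0, 0, 0], "rotation": [0, 0, 0]},
], newtons=6)

```text
time: 4.12
position: [0.584, 0.2684, 0.073]
tool_rot: [-0.031, 1.564, 0.046]
ft_force: [0.5, -0.2, 0.1]
grip_width: 0.136
```

```bash
python3 - <<'E'
from h import *
for i in range(3): rows(on(P,-72,0,73),P[2]+np.pi/2,1,1)
E
```

```text
t 4.12 pos [0.584  0.2684 0.073 ] d_mm [-1.2 -1.6 -0. ] turn_deg [-0.2  0.4 -0.5] F [ 0.5 -0.2  0.1] open 0.136
{'claw': 1, 'linear': [-0.0, -0.063, -0.051], 'rotation': [-0.0025, 0.0041, -0.006]}
t 4.12 pos [0.584  0.2684 0.073 ] d_mm [-1.2 -1.6 -0. ] turn_deg [-0.2  0.4 -0.5] F [ 0.5 -0.2  0.1] open 0.136
{'claw': 1, 'linear': [-0.0, -0.063, -0.051], 'rotation': [-0.0025, 0.0041, -0.006]}
t 4.12 pos [0.584  0.2684 0.073 ] d_mm [-1.2 -1.6 -0. ] turn_deg [-0.2  0.4 -0.5] F [ 0.5 -0.2  0.1] open 0.136
{'claw': 1, 'linear': [-0.0, -0.063, -0.051], 'rotation': [-0.0025, 0.0041, -0.006]}
```

Call:
play_rows([
  {"claw": 1, "linear": [0, 0, 0], "rotation": [0, 0, 0]},
  {"claw": 1, "linear": [0, 0, 0], "rotation": [0, 0, 0]},
  {"claw": 1, "linear": [-0.02, -0.3, 0], "rotation": [0, 0, 0]},
  {"claw": 1, "linear": [0, -0.5, 0], "rotation": [0, 0, 0]},
  {"claw": 1, "linear": [0, -0.5, 0], "rotation": [0, 0, 0]},
], newtons=30)

```text
time: 4.53
position: [0.5839, 0.2409, 0.0729]
tool_rot: [-0.032, 1.565, 0.056]
ft_force: [-0.6, 4.5, 0.8]
grip_width: 0.137
```

```bash
python3 - <<'E'
from h import *
rows(on(P,-174,0,75),P[2]+np.pi/2,5,1)
E
```

```text
t 4.53 pos [0.5839 0.2409 0.0729] d_mm [  4.3 -76.    2.1] turn_deg [ 0.2  0.3 -0.9] F [-0.6  4.5  0.8] open 0.137
{'claw': 1, 'linear': [-0.022, -0.609, 0.001], 'rotation': [0.0004, 0.0007, -0.0019]}
```

Call:
play_rows([
  {"claw": 1, "linear": [-0.02, -0.6, 0], "rotation": [0, 0, 0]},
  {"claw": 1, "linear": [-0.02, -0.6, 0], "rotation": [0, 0, 0]},
  {"claw": 1, "linear": [-0.02, -0.6, 0], "rotation": [0, 0, -0.002]},
  {"claw": 1, "linear": [-0.02, -0.6, 0], "rotation": [0, 0, -0.002]},
  {"claw": 1, "linear": [-0.02, -0.6, 0], "rotation": [0, 0, -0.002]},
  {"claw": 1, "linear": [0, 0, 0], "rotation": [0, 0, 0]},
])

```text
time: 5.03
position: [0.5866, 0.15, 0.0735]
tool_rot: [-0.038, 1.569, 0.039]
ft_force: [-0.7, -2.6, 1.7]
grip_width: 0.135
```

```bash
python3 - <<'E'
from h import *
rows(on(P,-174,0,150),P[2]+np.pi/2,4,1)
E
```

```text
t 5.03 pos [0.5866 0.15   0.0735] d_mm [ 1.6 14.9 76.5] turn_deg [-0.2  0.1 -0. ] F [-0.7 -2.6  1.7] open 0.135
{'claw': 1, 'linear': [-0.765, 0.148, 0.024], 'rotation': [-0.0006, 0.0002, -0.0001]}
```

Call:
play_rows([
  {"claw": 1, "linear": [-0.6, 0, 0], "rotation": [0, 0, 0]},
  {"claw": 1, "linear": [-0.8, 0, 0], "rotation": [0, 0, 0]},
  {"claw": 1, "linear": [-0.8, -0.2, 0], "rotation": [0, 0, 0]},
  {"claw": 1, "linear": [-0.4, -0.4, -0.2], "rotation": [0, 0, 0]},
  {"claw": 1, "linear": [0, -0.4, -0.3], "rotation": [0, 0, 0]},
])

```text
time: 5.45
position: [0.5715, 0.1162, 0.1353]
tool_rot: [-0.044, 1.58, 0.029]
ft_force: [-0.7, 0.5, -3.3]
grip_width: 0.132
```

```bash
python3 - <<'E'
from h import *
q=[T[0],T[1],T[2]+np.pi/2]
rows(on(q,-70.5,0,110),q[2]+np.pi/2,9,1)
E
```

```text
t 5.45 pos [0.5715 0.1162 0.1353] d_mm [ -60.1 -157.7  -25.3] turn_deg [-1.4 -0.6  0.6] F [-0.7  0.5 -3.3] open 0.132
{'claw': 1, 'linear': [0.118, -0.684, -0.306], 'rotation': [-0.0018, -0.0007, 0.0007]}
```

Call:
play_rows([
  {"claw": 1, "linear": [0, -0.68, -0.31], "rotation": [-0.002, 0, 0]},
  {"claw": 1, "linear": [0.1, -0.68, -0.31], "rotation": [-0.002, 0, 0]},
  {"claw": 1, "linear": [0.1, -0.68, -0.31], "rotation": [-0.002, 0, 0]},
  {"claw": 1, "linear": [0.1, -0.68, -0.31], "rotation": [-0.002, 0, 0]},
  {"claw": 1, "linear": [0.1, -0.68, -0.31], "rotation": [-0.002, 0, 0]},
  {"claw": 1, "linear": [0.1, -0.68, -0.31], "rotation": [-0.002, 0, 0]},
  {"claw": 1, "linear": [0.1, -0.6, -0.31], "rotation": [-0.002, -0.001, 0]},
  {"claw": 1, "linear": [0.1, -0.4, -0.2], "rotation": [-0.002, -0.001, 0]},
  {"claw": 1, "linear": [0, 0, 0], "rotation": [0, 0, 0]},
])

```text
time: 6.2
position: [0.5009, -0.0337, 0.1082]
tool_rot: [-0.067, 1.596, 0.039]
ft_force: [0.0, -0.3, -4.7]
grip_width: 0.136
```

```bash
python3 - <<'E'
from h import *
q=[T[0],T[1],T[2]+np.pi/2]
rows(on(q,-70.5,0,45),q[2]+np.pi/2,5,1)
im=get_image("top");cv2.imwrite("pics/g2.png",cv2.resize(im[130:290,200:400],None,fx=3,fy=3,interpolation=cv2.INTER_CUBIC))
E
```

```text
t 6.2 pos [ 0.5009 -0.0337  0.1082] d_mm [ 10.5  -7.8 -63.2] turn_deg [-0.3 -1.5  1. ] F [ 0.  -0.3 -4.7] open 0.136
{'claw': 1, 'linear': [0.505, -0.063, 0.088], 'rotation': [-0.0006, -0.0034, 0.0022]}
```

View pics/g2.png

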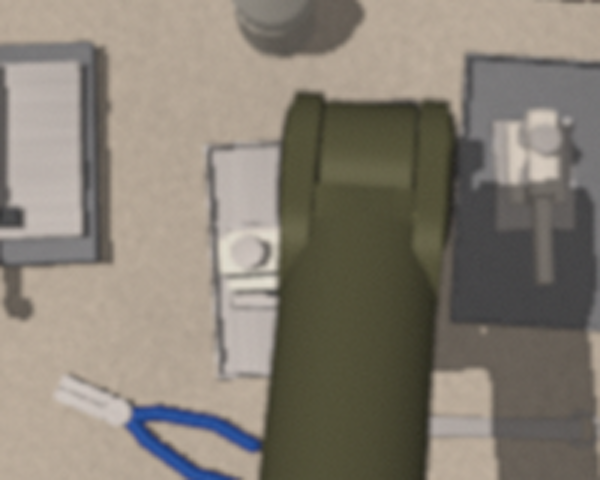

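Call:
play_rows([
  {"claw": 1, "linear": [0.3, -0.07, 0.09], "rotation": [0, -0.003, 0.002]},
  {"claw": 1, "linear": [0.55, -0.07, 0.09], "rotation": [0, -0.003, 0.002]},
  {"claw": 1, "linear": [0.55, -0.07, 0.09], "rotation": [0, -0.003, 0.002]},
  {"claw": 1, "linear": [0.55, -0.07, 0.09], "rotation": [0, -0.003, 0.002]},
  {"claw": 1, "linear": [0.3, 0, 0.05], "rotation": [0, -0.003, 0.002]},
  {"claw": 1, "linear": [0, 0, 0], "rotation": [0, 0, 0]},
])

```text
time: 6.75
position: [0.5152, -0.0327, 0.0481]
tool_rot: [-0.057, 1.566, 0.062]
ft_force: [-0.2, 0.3, -3.5]
grip_width: 0.136
```

```bash
python3 - <<'E'
from h import *
q=[T[0],T[1],T[2]+np.pi/2]
print("T-head predicted px (seen 283.3,213.3)",proj([[.4955,.0518,.18]]))
rows(on(q,-70.5,0,31),q[2]+np.pi/2,2,1)
E
```

```text
T-head predicted px (seen 283.3,213.3) [[284.05306035 213.50344759]]
t 6.75 pos [ 0.5152 -0.0327  0.0481] d_mm [ -3.8  -8.7 -17.1] turn_deg [ 0.3  0.2 -0.2] F [-0.2  0.3 -3.5] open 0.136
{'claw': 1, 'linear': [0.341, -0.168, -0.088], 'rotation': [0.0015, 0.0012, -0.0009]}
```

Prediction and picture agree. Lower the rest.

Call:
play_rows([
  {"claw": 1, "linear": [0.1, -0.3, -0.1], "rotation": [0, 0, 0]},
  {"claw": 1, "linear": [0.25, -0.1, 0], "rotation": [0, 0, 0]},
  {"claw": 1, "linear": [0.2, 0, 0], "rotation": [0, 0, 0]},
  {"claw": 1, "linear": [0.1, 0, 0], "rotation": [0, 0, 0]},
  {"claw": 1, "linear": [0, 0, 0], "rotation": [0, 0, 0]},
])

```text
time: 7.17
position: [0.5157, -0.0442, 0.0334]
tool_rot: [-0.06, 1.563, 0.063]
ft_force: [-2.4, -0.1, -0.0]
grip_width: 0.136
```

```bash
python3 - <<'E'
from h import *
q=[T[0],T[1],T[2]+np.pi/2]
rows(on(q,-70.5,0,31),q[2]+np.pi/2,1,1)
E
```

```text
t 7.17 pos [ 0.5157 -0.0442  0.0334] d_mm [-4.3  2.8 -2.4] turn_deg [ 0.4  0.4 -0.1] F [-2.4 -0.1 -0. ] open 0.136
{'claw': 1, 'linear': [0.095, 0.124, -0.161], 'rotation': [0.0043, 0.0042, -0.0013]}
```

Call:
play_rows([
  {"claw": 1, "linear": [0.1, 0, 0], "rotation": [0, 0.003, 0]},
  {"claw": 1, "linear": [0.06, 0, 0], "rotation": [0, 0, 0]},
  {"claw": 0.6, "linear": [0, 0, 0], "rotation": [0, 0, 0]},
  {"claw": 0.6, "linear": [0, 0, 0], "rotation": [0, 0, 0]},
  {"claw": 0.6, "linear": [0, 0, 0], "rotation": [0, 0, 0]},
  {"claw": 0.6, "linear": [0, 0, 0], "rotation": [0, 0, 0]},
])

```text
time: 7.67
position: [0.5192, -0.0424, 0.0324]
tool_rot: [-0.057, 1.562, 0.065]
ft_force: [-0.2, 0.5, -0.0]
grip_width: 0.347
```

```bash
python3 - <<'E'
from h import *
s=get_state();print(s['grip_width'],s['position'],s['ft_force'])
E
```

```text
0.3473744209009843 [ 0.51922838 -0.04241073  0.03236878] [-0.15149271  0.49697737 -0.03263403]
```

Call:
play_rows([
  {"claw": 0.6, "linear": [-0.5, 0, 0], "rotation": [0, 0, 0]},
  {"claw": 0.6, "linear": [-0.9, 0, 0], "rotation": [0, 0, 0]},
  {"claw": 0.6, "linear": [-1, 0, 0], "rotation": [0, 0, 0]},
  {"claw": 0.6, "linear": [-1, 0, 0], "rotation": [0, 0, 0]},
  {"claw": 0.6, "linear": [-0.7, 0, 0], "rotation": [0, 0, 0]},
])

```text
time: 8.08
position: [0.5154, -0.0417, 0.137]
tool_rot: [-0.058, 1.57, 0.065]
ft_force: [0.8, -0.1, -0.9]
grip_width: 0.4
```

```bash
sed -i 's/z=z if z@M\[:,2\]>=0 else -z/z=z if ex or z@M[:,2]>=0 else -z/; s/def rows(target,jaw,n,claw)/def rows(target,jaw,n,claw,ex=False)/' h.py
python3 - <<'E'
from h import *
print(get_state()['joint_positions'].round(2))
rows(on(D,-72,0,130),D[2]-np.pi/2,15,0.5,True)
E
```

```text
[-0.44  0.1   0.5   1.9  -0.06  1.15  0.16]
t 8.08 pos [ 0.5154 -0.0417  0.137 ] d_mm [  -8.1 -127.    -7. ] turn_deg [90.9 -0.2 -0.2] F [ 0.8 -0.1 -0.9] open 0.4
{'claw': 0.5, 'linear': [0.017, -0.336, -0.048], 'rotation': [0.0673, -0.0001, -0.0002]}
{'claw': 0.5, 'linear': [0.017, -0.339, -0.012], 'rotation': [0.0673, -0.0001, -0.0002]}
{'claw': 0.5, 'linear': [0.017, -0.339, 0.024], 'rotation': [0.0673, -0.0001, -0.0002]}
{'claw': 0.5, 'linear': [0.017, -0.334, 0.059], 'rotation': [0.0673, -0.0001, -0.0002]}
{'claw': 0.5, 'linear': [0.017, -0.326, 0.094], 'rotation': [0.0673, -0.0001, -0.0002]}
{'claw': 0.5, 'linear': [0.018, -0.314, 0.128], 'rotation': [0.0673, -0.0001, -0.0002]}
{'claw': 0.5, 'linear': [0.018, -0.299, 0.161], 'rotation': [0.0673, -0.0001, -0.0002]}
{'claw': 0.5, 'linear': [0.018, -0.28, 0.191], 'rotation': [0.0673, -0.0001, -0.0002]}
{'claw': 0.5, 'linear': [0.018, -0.259, 0.22], 'rotation': [0.0673, -0.0001, -0.0002]}
{'claw': 0.5, 'linear': [0.018, -0.234, 0.246], 'rotation': [0.0673, -0.0001, -0.0002]}
{'claw': 0.5, 'linear': [0.018, -0.207, 0.269], 'rotation': [0.0673, -0.0001, -0.0002]}
{'claw': 0.5, 'linear': [0.018, -0.177, 0.289], 'rotation': [0.0673, -0.0001, -0.0002]}
{'claw': 0.5, 'linear': [0.018, -0.146, 0.307], 'rotation': [0.0673, -0.0001, -0.0002]}
{'claw': 0.5, 'linear': [0.018, -0.112, 0.32], 'rotation': [0.0673, -0.0001, -0.0002]}
{'claw': 0.5, 'linear': [0.019, -0.078, 0.33], 'rotation': [0.0673, -0.0001, -0.0002]}
```

Call:
play_rows([
  {"claw": 0.5, "linear": [0.02, -0.34, -0.05], "rotation": [0.067, 0, 0]},
  {"claw": 0.5, "linear": [0.02, -0.34, -0.01], "rotation": [0.067, 0, 0]},
  {"claw": 0.5, "linear": [0.02, -0.34, 0.02], "rotation": [0.067, 0, 0]},
  {"claw": 0.5, "linear": [0.02, -0.33, 0.06], "rotation": [0.067, 0, 0]},
  {"claw": 0.5, "linear": [0.02, -0.33, 0.09], "rotation": [0.067, 0, 0]},
  {"claw": 0.5, "linear": [0.02, -0.31, 0.13], "rotation": [0.067, 0, 0]},
  {"claw": 0.5, "linear": [0.02, -0.3, 0.16], "rotation": [0.067, 0, 0]},
  {"claw": 0.5, "linear": [0.02, -0.28, 0.19], "rotation": [0.067, 0, 0]},
  {"claw": 0.5, "linear": [0.02, -0.26, 0.22], "rotation": [0.067, 0, 0]},
  {"claw": 0.5, "linear": [0.02, -0.23, 0.25], "rotation": [0.067, 0, 0]},
])

```text
time: 8.92
position: [0.5164, -0.1256, 0.1483]
tool_rot: [0.809, 1.405, -0.774]
ft_force: [-0.0, 0.1, -0.5]
grip_width: 0.502
```

Call:
play_rows([
  {"claw": 0.5, "linear": [0.02, -0.21, 0.27], "rotation": [0.067, 0, 0]},
  {"claw": 0.5, "linear": [0.02, -0.18, 0.29], "rotation": [0.067, 0, 0]},
  {"claw": 0.5, "linear": [0.02, -0.15, 0.31], "rotation": [0.067, 0, 0]},
  {"claw": 0.5, "linear": [0.02, -0.11, 0.32], "rotation": [0.067, 0, 0]},
  {"claw": 0.5, "linear": [0.02, -0.08, 0.33], "rotation": [0.067, 0, 0]},
  {"claw": 0.5, "linear": [0, 0, 0], "rotation": [0, 0, 0]},
])

```text
time: 9.42
position: [0.5125, -0.1712, 0.151]
tool_rot: [1.237, 1.192, -1.185]
ft_force: [-0.4, -0.4, 0.0]
grip_width: 0.498
```

```bash
python3 - <<'E'
from h import *
print(get_state()['joint_positions'].round(2))
rows(on(D,-72,0,75),D[2]-np.pi/2,4,0.5,True)
im=get_image("top");cv2.imwrite("pics/g3.png",cv2.resize(im[130:290,250:450],None,fx=4,fy=3.75,interpolation=cv2.INTER_CUBIC))
E
```

```text
[-0.38  0.13  0.72  1.86 -0.12  1.16 -1.19]
t 9.42 pos [ 0.5125 -0.1712  0.151 ] d_mm [ -5.2   2.5 -76. ] turn_deg [-3.9 -0.6 -1.8] F [-0.4 -0.4  0. ] open 0.498
{'claw': 0.5, 'linear': [0.758, -0.076, -0.016], 'rotation': [-0.011, -0.0017, -0.005]}
{'claw': 0.5, 'linear': [0.759, -0.07, -0.019], 'rotation': [-0.011, -0.0017, -0.005]}
{'claw': 0.5, 'linear': [0.759, -0.063, -0.022], 'rotation': [-0.011, -0.0017, -0.005]}
{'claw': 0.5, 'linear': [0.76, -0.057, -0.025], 'rotation': [-0.011, -0.0017, -0.005]}
```

View pics/g3.png

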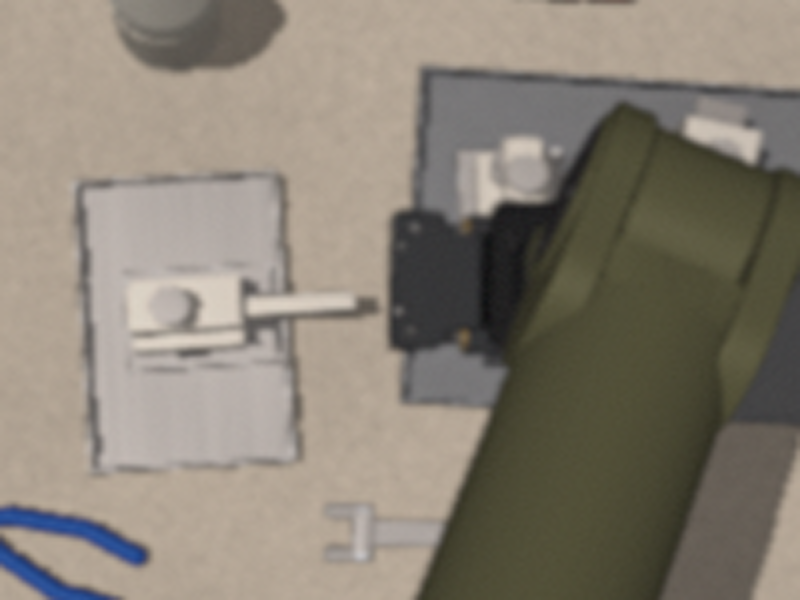

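Call:
play_rows([
  {"claw": 0.5, "linear": [0.4, -0.07, -0.02], "rotation": [-0.011, -0.002, -0.005]},
  {"claw": 0.5, "linear": [0.75, -0.07, -0.02], "rotation": [-0.011, -0.002, -0.005]},
  {"claw": 0.5, "linear": [0.75, -0.06, -0.02], "rotation": [-0.011, -0.002, -0.005]},
  {"claw": 0.5, "linear": [0.75, 0, 0], "rotation": [-0.011, -0.002, -0.005]},
  {"claw": 0.5, "linear": [0, 0, 0], "rotation": [0, 0, 0]},
])

```text
time: 9.88
position: [0.5112, -0.1635, 0.0832]
tool_rot: [1.143, 1.25, -1.137]
ft_force: [-1.0, 0.5, -0.0]
grip_width: 0.502
```

```bash
python3 - <<'E'
from h import *
rows(on(D,-72,0,31),D[2]-np.pi/2,3,0.5,True)
E
```

```text
t 9.88 pos [ 0.5112 -0.1635  0.0832] d_mm [ -3.8  -5.2 -52.2] turn_deg [ 1.7 -0.  -0.2] F [-1.   0.5 -0. ] open 0.502
{'claw': 0.5, 'linear': [0.696, -0.058, 0.066], 'rotation': [0.0065, -0.0001, -0.0007]}
```

Call:
play_rows([
  {"claw": 0.5, "linear": [0.3, -0.08, 0.1], "rotation": [0.009, 0, 0]},
  {"claw": 0.5, "linear": [0.6, -0.06, 0.08], "rotation": [0.009, 0, 0]},
  {"claw": 0.5, "linear": [0.6, 0, 0], "rotation": [0, 0, 0]},
  {"claw": 0.5, "linear": [0.3, 0, 0], "rotation": [0, 0, 0]},
  {"claw": 0.5, "linear": [0, 0, 0], "rotation": [0, 0, 0]},
])

```text
time: 10.3
position: [0.5093, -0.1663, 0.0372]
tool_rot: [1.161, 1.239, -1.152]
ft_force: [-1.0, -0.1, -0.0]
grip_width: 0.504
```

```bash
python3 - <<'E'
from h import *
rows(on(D,-72,0,31),D[2]-np.pi/2,1,0.5,True)
E
```

```text
t 10.3 pos [ 0.5093 -0.1663  0.0372] d_mm [-1.9 -2.4 -6.2] turn_deg [ 0.5 -0.1 -0.3] F [-1.  -0.1 -0. ] open 0.504
{'claw': 0.5, 'linear': [0.249, -0.086, 0.091], 'rotation': [0.0051, -0.001, -0.0033]}
```

Call:
play_rows([
  {"claw": 0.5, "linear": [0.24, -0.08, 0.09], "rotation": [0.004, 0, 0]},
  {"claw": 1, "linear": [0, 0, 0], "rotation": [0, 0, 0]},
  {"claw": 1, "linear": [0, 0, 0], "rotation": [0, 0, 0]},
  {"claw": 1, "linear": [0, 0, 0], "rotation": [0, 0, 0]},
  {"claw": 1, "linear": [0, 0, 0], "rotation": [0, 0, 0]},
  {"claw": 1, "linear": [0, 0, 0], "rotation": [0, 0, 0]},
  {"claw": 1, "linear": [0, 0, 0], "rotation": [0, 0, 0]},
  {"claw": 1, "linear": [0, 0, 0], "rotation": [0, 0, 0]},
  {"claw": 1, "linear": [0, 0, 0], "rotation": [0, 0, 0]},
], newtons=6)

```text
time: 11.05
position: [0.5097, -0.1692, 0.0343]
tool_rot: [1.168, 1.232, -1.153]
ft_force: [-0.1, 0.0, -2.5]
grip_width: 0.14
```

```bash
python3 - <<'E'
from h import *
rows(on(D,-72,0,31),D[2]-np.pi/2,1,0.5,True)
E
```

```text
t 11.05 pos [ 0.5097 -0.1692  0.0343] d_mm [-2.4  0.5 -3.3] turn_deg [ 0.1 -0.1 -0.6] F [-0.1  0.  -2.5] open 0.14
{'claw': 0.5, 'linear': [0.13, -0.096, -0.024], 'rotation': [0.0014, -0.0009, -0.0069]}
```

Call:
play_rows([
  {"claw": 1, "linear": [0, 0, 0], "rotation": [0, 0, 0]},
  {"claw": 1, "linear": [-0.2, 0, 0], "rotation": [0, 0, 0]},
  {"claw": 1, "linear": [-0.7, 0, 0], "rotation": [0, 0, 0]},
  {"claw": 1, "linear": [-1, 0, 0], "rotation": [0, 0, 0]},
  {"claw": 1, "linear": [-1, 0, 0], "rotation": [0, 0, 0]},
  {"claw": 1, "linear": [-1, 0, 0], "rotation": [0, 0, 0]},
  {"claw": 1, "linear": [-1, 0, 0], "rotation": [0, 0, 0]},
  {"claw": 1, "linear": [-0.5, 0, 0], "rotation": [0, 0, 0]},
  {"claw": 1, "linear": [0, 0, 0], "rotation": [0, 0, 0]},
], newtons=40)

```text
time: 11.8
position: [0.4997, -0.1683, 0.1697]
tool_rot: [1.16, 1.249, -1.168]
ft_force: [0.8, 0.1, -4.1]
grip_width: 0.139
```

```bash
python3 - <<'E'
from h import *
rows([.53,.14,.175],P[2]-np.pi*1.5,18,1)
E
```

```text
t 11.8 pos [ 0.4997 -0.1683  0.1697] d_mm [ 30.3 308.3   5.3] turn_deg [-89.4  -0.7   0.3] F [ 0.8  0.1 -4.1] open 0.139
{'claw': 1, 'linear': [-0.01, 0.11, -0.68], 'rotation': [-0.0552, -0.0004, 0.0002]}
{'claw': 1, 'linear': [-0.01, 0.169, -0.667], 'rotation': [-0.0552, -0.0004, 0.0002]}
{'claw': 1, 'linear': [-0.011, 0.226, -0.65], 'rotation': [-0.0552, -0.0004, 0.0002]}
{'claw': 1, 'linear': [-0.011, 0.281, -0.628], 'rotation': [-0.0552, -0.0004, 0.0002]}
{'claw': 1, 'linear': [-0.011, 0.335, -0.602], 'rotation': [-0.0552, -0.0004, 0.0002]}
{'claw': 1, 'linear': [-0.012, 0.386, -0.57], 'rotation': [-0.0552, -0.0004, 0.0002]}
{'claw': 1, 'linear': [-0.012, 0.433, -0.535], 'rotation': [-0.0552, -0.0004, 0.0002]}
{'claw': 1, 'linear': [-0.012, 0.478, -0.495], 'rotation': [-0.0552, -0.0004, 0.0002]}
{'claw': 1, 'linear': [-0.012, 0.519, -0.452], 'rotation': [-0.0552, -0.0004, 0.0002]}
{'claw': 1, 'linear': [-0.013, 0.556, -0.405], 'rotation': [-0.0552, -0.0004, 0.0002]}
{'claw': 1, 'linear': [-0.013, 0.589, -0.356], 'rotation': [-0.0552, -0.0004, 0.0002]}
{'claw': 1, 'linear': [-0.013, 0.618, -0.303], 'rotation': [-0.0552, -0.0004, 0.0002]}
{'claw': 1, 'linear': [-0.013, 0.642, -0.249], 'rotation': [-0.0552, -0.0004, 0.0002]}
{'claw': 1, 'linear': [-0.013, 0.661, -0.192], 'rotation': [-0.0552, -0.0004, 0.0002]}
{'claw': 1, 'linear': [-0.013, 0.675, -0.134], 'rotation': [-0.0552, -0.0004, 0.0002]}
{'claw': 1, 'linear': [-0.012, 0.684, -0.075], 'rotation': [-0.0552, -0.0004, 0.0002]}
{'claw': 1, 'linear': [-0.012, 0.688, -0.016], 'rotation': [-0.0552, -0.0004, 0.0002]}
{'claw': 1, 'linear': [-0.012, 0.687, 0.044], 'rotation': [-0.0552, -0.0004, 0.0002]}
```

Call:
play_rows([
  {"claw": 1, "linear": [-0.01, 0.11, -0.68], "rotation": [-0.055, 0, 0]},
  {"claw": 1, "linear": [-0.01, 0.17, -0.67], "rotation": [-0.055, 0, 0]},
  {"claw": 1, "linear": [-0.01, 0.23, -0.65], "rotation": [-0.055, 0, 0]},
  {"claw": 1, "linear": [-0.01, 0.28, -0.63], "rotation": [-0.055, 0, 0]},
  {"claw": 1, "linear": [-0.01, 0.34, -0.6], "rotation": [-0.055, 0, 0]},
  {"claw": 1, "linear": [-0.01, 0.39, -0.57], "rotation": [-0.055, 0, 0]},
  {"claw": 1, "linear": [-0.01, 0.43, -0.54], "rotation": [-0.055, 0, 0]},
  {"claw": 1, "linear": [-0.01, 0.48, -0.5], "rotation": [-0.055, 0, 0]},
  {"claw": 1, "linear": [-0.01, 0.52, -0.45], "rotation": [-0.055, 0, 0]},
  {"claw": 1, "linear": [-0.01, 0.56, -0.41], "rotation": [-0.055, 0, 0]},
])

```text
time: 12.63
position: [0.5043, 0.0032, 0.1603]
tool_rot: [0.475, 1.547, -0.494]
ft_force: [0.1, -0.1, -3.8]
grip_width: 0.136
```

```bash
python3 - <<'E'
from h import *
rows([.54,.135,.165],P[2]-np.pi*1.5,9,1)
E
```

```text
t 12.63 pos [0.5043 0.0032 0.1603] d_mm [ 35.7 131.8   4.7] turn_deg [-38.3  -1.8   0.7] F [ 0.1 -0.1 -3.8] open 0.136
{'claw': 1, 'linear': [-0.027, 0.569, -0.21], 'rotation': [-0.0473, -0.0022, 0.0008]}
{'claw': 1, 'linear': [-0.027, 0.583, -0.167], 'rotation': [-0.0473, -0.0022, 0.0008]}
{'claw': 1, 'linear': [-0.027, 0.594, -0.123], 'rotation': [-0.0473, -0.0022, 0.0008]}
{'claw': 1, 'linear': [-0.026, 0.602, -0.079], 'rotation': [-0.0473, -0.0022, 0.0008]}
{'claw': 1, 'linear': [-0.026, 0.606, -0.033], 'rotation': [-0.0473, -0.0022, 0.0008]}
{'claw': 1, 'linear': [-0.025, 0.607, 0.012], 'rotation': [-0.0473, -0.0022, 0.0008]}
{'claw': 1, 'linear': [-0.024, 0.604, 0.057], 'rotation': [-0.0473, -0.0022, 0.0008]}
{'claw': 1, 'linear': [-0.023, 0.598, 0.102], 'rotation': [-0.0473, -0.0022, 0.0008]}
{'claw': 1, 'linear': [-0.022, 0.589, 0.146], 'rotation': [-0.0473, -0.0022, 0.0008]}
```

Call:
play_rows([
  {"claw": 1, "linear": [-0.03, 0.57, -0.21], "rotation": [-0.047, -0.002, 0.001]},
  {"claw": 1, "linear": [-0.03, 0.58, -0.17], "rotation": [-0.047, -0.002, 0.001]},
  {"claw": 1, "linear": [-0.03, 0.59, -0.12], "rotation": [-0.047, -0.002, 0.001]},
  {"claw": 1, "linear": [-0.03, 0.6, -0.08], "rotation": [-0.047, -0.002, 0.001]},
  {"claw": 1, "linear": [-0.03, 0.61, -0.03], "rotation": [-0.047, -0.002, 0.001]},
  {"claw": 1, "linear": [-0.03, 0.6, 0.01], "rotation": [-0.047, -0.002, 0.001]},
  {"claw": 1, "linear": [-0.02, 0.6, 0.06], "rotation": [-0.047, -0.002, 0.001]},
  {"claw": 1, "linear": [-0.02, 0.5, 0.1], "rotation": [-0.047, -0.002, 0.001]},
  {"claw": 1, "linear": [-0.02, 0.3, 0.1], "rotation": [-0.04, -0.002, 0.001]},
  {"claw": 1, "linear": [0, 0, 0], "rotation": [0, 0, 0]},
])

```text
time: 13.47
position: [0.526, 0.133, 0.1475]
tool_rot: [-0.067, 1.599, 0.059]
ft_force: [0.4, 0.9, -3.5]
grip_width: 0.135
```

```bash
python3 - <<'E'
from h import *
p=get_state()['position']
rows(on(P,-180,0,110),P[2]-np.pi*1.5,5,1)
E
```

```text
t 13.47 pos [0.526  0.133  0.1475] d_mm [ 62.5  26.  -37.5] turn_deg [ 1.6 -1.7  0.2] F [ 0.4  0.9 -3.5] open 0.135
{'claw': 1, 'linear': [0.29, 0.174, 0.518], 'rotation': [0.0035, -0.0037, 0.0005]}
```

Call:
play_rows([
  {"claw": 1, "linear": [0.05, 0.15, 0.52], "rotation": [0.003, -0.004, 0]},
  {"claw": 1, "linear": [0.3, 0.15, 0.52], "rotation": [0.003, -0.004, 0]},
  {"claw": 1, "linear": [0.3, 0.15, 0.5], "rotation": [0.003, -0.004, 0]},
  {"claw": 1, "linear": [0.3, 0.1, 0.5], "rotation": [0.003, -0.004, 0]},
  {"claw": 1, "linear": [0.2, 0.1, 0.3], "rotation": [0.003, -0.004, 0]},
  {"claw": 1, "linear": [0, 0, 0], "rotation": [0, 0, 0]},
])

```text
time: 13.97
position: [0.5799, 0.1483, 0.1089]
tool_rot: [-0.043, 1.578, 0.025]
ft_force: [-0.4, 0.5, -4.8]
grip_width: 0.136
```

```bash
python3 - <<'E'
from h import *
rows(on(P,-180,-1,78),P[2]-np.pi*1.5,4,1)
im=get_image("top");cv2.imwrite("pics/g4.png",cv2.resize(im[110:250,130:330],None,fx=4,fy=4,interpolation=cv2.INTER_CUBIC))
E
```

```text
t 13.97 pos [0.5799 0.1483 0.1089] d_mm [  9.6  10.7 -30.9] turn_deg [-0.5 -0.5  0.7] F [-0.4  0.5 -4.8] open 0.136
{'claw': 1, 'linear': [0.308, 0.104, 0.102], 'rotation': [-0.0015, -0.0013, 0.0018]}
```

View pics/g4.png

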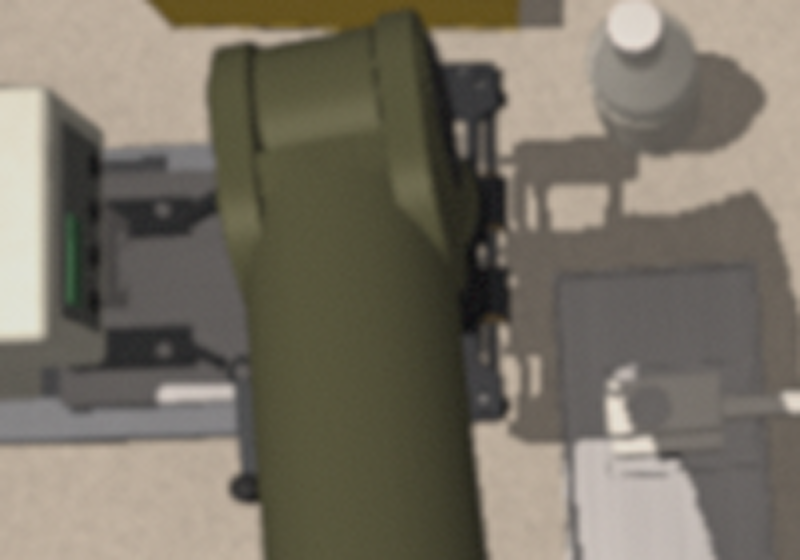

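Call:
play_rows([
  {"claw": 1, "linear": [0.1, 0.1, 0.1], "rotation": [-0.002, -0.001, 0.002]},
  {"claw": 1, "linear": [0.3, 0.1, 0.1], "rotation": [-0.002, -0.001, 0.002]},
  {"claw": 1, "linear": [0.3, 0.1, 0.1], "rotation": [-0.002, -0.001, 0.002]},
  {"claw": 1, "linear": [0.3, 0, 0.1], "rotation": [-0.002, -0.001, 0.002]},
  {"claw": 1, "linear": [0, 0, 0], "rotation": [0, 0, 0]},
  {"claw": 1, "linear": [0, 0, 0], "rotation": [0, 0, 0]},
])

```text
time: 14.52
position: [0.5876, 0.1547, 0.0818]
tool_rot: [-0.042, 1.575, 0.045]
ft_force: [-0.2, 0.3, -3.4]
grip_width: 0.135
```

```bash
python3 - <<'E'
from h import *
print(proj([on(P,x,0,66) for x in(-20,0,20)]).round(1), "seen 171,179.6")
rows(on(P,-180,-1,76),P[2]-np.pi*1.5,1,1)
E
```

```text
[[175.  180.1]
 [166.7 180.4]
 [158.5 180.8]] seen 171,179.6
t 14.52 pos [0.5876 0.1547 0.0818] d_mm [ 1.9  4.3 -5.8] turn_deg [ 0.1 -0.2 -0.1] F [-0.2  0.3 -3.4] open 0.135
{'claw': 1, 'linear': [0.231, 0.165, 0.085], 'rotation': [0.0014, -0.0026, -0.0012]}
```

Call:
play_rows([
  {"claw": 1, "linear": [0.12, 0, 0.08], "rotation": [0, -0.002, 0]},
  {"claw": 1, "linear": [0.12, 0.1, 0], "rotation": [0, 0, 0]},
  {"claw": 1, "linear": [0.06, 0.1, 0], "rotation": [0, 0, 0]},
  {"claw": 1, "linear": [0, 0, 0], "rotation": [0, 0, 0]},
])

```text
time: 14.85
position: [0.591, 0.1567, 0.0772]
tool_rot: [-0.041, 1.569, 0.041]
ft_force: [-1.9, 1.7, -1.2]
grip_width: 0.131
```

```bash
python3 - <<'E'
from h import *
rows(on(P,-120,-1.2,75),P[2]-np.pi*1.5,4,1)
E
```

```text
t 14.85 pos [0.591  0.1567 0.0772] d_mm [-4.5 62.2 -2.2] turn_deg [-0.   0.1  0. ] F [-1.9  1.7 -1.2] open 0.131
{'claw': 1, 'linear': [0.021, 0.624, -0.012], 'rotation': [-0.0001, 0.0002, 0.0]}
```

Call:
play_rows([
  {"claw": 1, "linear": [0.05, 0.4, -0.02], "rotation": [0, 0, 0]},
  {"claw": 1, "linear": [0.02, 0.5, -0.02], "rotation": [0, 0, 0]},
  {"claw": 1, "linear": [0, 0.5, 0], "rotation": [0, 0, 0]},
  {"claw": 1, "linear": [0, 0.5, 0], "rotation": [0, 0, 0]},
  {"claw": 1, "linear": [0, 0, 0], "rotation": [0, 0, 0]},
])

```text
time: 15.27
position: [0.5898, 0.2072, 0.0777]
tool_rot: [-0.038, 1.564, 0.039]
ft_force: [1.2, 0.4, -2.7]
grip_width: 0.14
```

```bash
python3 - <<'E'
from h import *
rows(on(P,-95,-1.2,75),P[2]-np.pi*1.5,2,1)
E
```

```text
t 15.27 pos [0.5898 0.2072 0.0777] d_mm [-4.6 36.7 -2.7] turn_deg [-0.2  0.4 -0. ] F [ 1.2  0.4 -2.7] open 0.14
{'claw': 1, 'linear': [0.054, 0.737, -0.055], 'rotation': [-0.0011, 0.0022, -0.0001]}
```

Call:
play_rows([
  {"claw": 1, "linear": [0.1, 0.3, -0.08], "rotation": [0, 0.002, 0]},
  {"claw": 1, "linear": [0.03, 0.4, -0.04], "rotation": [0, 0.002, 0]},
  {"claw": 1, "linear": [0, 0.4, 0], "rotation": [0, 0, 0]},
  {"claw": 1, "linear": [0, 0, 0], "rotation": [0, 0, 0]},
])

```text
time: 15.6
position: [0.5888, 0.234, 0.0772]
tool_rot: [-0.041, 1.564, 0.036]
ft_force: [-1.0, 0.8, -1.5]
grip_width: 0.132
```

```bash
python3 - <<'E'
from h import *
rows(on(P,-70,-1.2,75),P[2]-np.pi*1.5,2,1)
E
```

```text
t 15.6 pos [0.5888 0.234  0.0772] d_mm [-4.9 34.9 -2.2] turn_deg [-0.2  0.4  0.2] F [-1.   0.8 -1.5] open 0.132
{'claw': 1, 'linear': [0.043, 0.701, -0.063], 'rotation': [-0.0012, 0.0021, 0.0012]}
```

Call:
play_rows([
  {"claw": 1, "linear": [0.05, 0.15, -0.12], "rotation": [0, 0.003, 0]},
  {"claw": 1, "linear": [0, 0.3, -0.05], "rotation": [0, 0, 0]},
  {"claw": 1, "linear": [0, 0.3, 0], "rotation": [0, 0, 0]},
  {"claw": 1, "linear": [0, 0, 0], "rotation": [0, 0, 0]},
])

```text
time: 15.93
position: [0.5852, 0.2515, 0.0769]
tool_rot: [-0.04, 1.566, 0.032]
ft_force: [0.1, 2.0, 0.1]
grip_width: 0.137
```

```bash
python3 - <<'E'
from h import *
rows(on(P,-70,-1.2,75),P[2]-np.pi*1.5,2,1)
E
```

```text
t 15.93 pos [0.5852 0.2515 0.0769] d_mm [-1.3 17.3 -1.9] turn_deg [-0.4  0.3  0.3] F [0.1 2.  0.1] open 0.137
{'claw': 1, 'linear': [0.038, 0.347, -0.01], 'rotation': [-0.0021, 0.0015, 0.0017]}
```

Aligned, no resistance. Push on slowly until the stop.

Call:
play_rows([
  {"claw": 1, "linear": [0, 0.25, 0], "rotation": [-0.002, 0, 0]},
  {"claw": 1, "linear": [0, 0.25, 0], "rotation": [-0.002, 0, 0]},
  {"claw": 1, "linear": [0, 0.2, 0], "rotation": [0, 0, 0]},
  {"claw": 1, "linear": [0, 0.2, 0], "rotation": [0, 0, 0]},
  {"claw": 1, "linear": [0, 0.2, 0], "rotation": [0, 0, 0]},
])

```text
time: 16.35
position: [0.5846, 0.2706, 0.0769]
tool_rot: [-0.053, 1.568, 0.023]
ft_force: [-3.3, -16.3, 7.4]
grip_width: 0.136
```

```bash
python3 - <<'E'
from h import *
rows(on(P,-70,-1.2,75),P[2]-np.pi*1.5,2,1)
E
```

```text
t 16.35 pos [0.5846 0.2706 0.0769] d_mm [-0.7 -1.7 -1.9] turn_deg [-0.3  0.1  1.1] F [ -3.3 -16.3   7.4] open 0.136
{'claw': 1, 'linear': [0.038, -0.033, -0.016], 'rotation': [-0.0015, 0.0005, 0.0061]}
```

Call:
play_rows([
  {"claw": 1, "linear": [0, 0.2, 0], "rotation": [0, 0, 0.006]},
  {"claw": 1, "linear": [0, 0.25, 0], "rotation": [0, 0, 0]},
])

```text
time: 16.52
position: [0.5845, 0.2705, 0.0766]
tool_rot: [-0.054, 1.573, 0.014]
ft_force: [-1.5, -15.9, 7.3]
grip_width: 0.132
```

Call:
play_rows([
  {"claw": 0.6, "linear": [0, 0, 0], "rotation": [0, 0, 0]},
  {"claw": 0.6, "linear": [0, 0, 0], "rotation": [0, 0, 0]},
  {"claw": 0.6, "linear": [0, 0, 0], "rotation": [0, 0, 0]},
  {"claw": 0.6, "linear": [0, 0, 0], "rotation": [0, 0, 0]},
  {"claw": 0.6, "linear": [0, 0, 0], "rotation": [0, 0, 0]},
], newtons=10)

```text
time: 16.93
position: [0.5821, 0.2759, 0.075]
tool_rot: [-0.053, 1.576, 0.02]
ft_force: [0.4, 0.5, 0.4]
grip_width: 0.374
```

```bash
python3 - <<'E'
from h import *
rows(on(P,-85,-1.2,155),P[2]-np.pi*1.5,4,1)
E
```

```text
t 16.93 pos [0.5821 0.2759 0.075 ] d_mm [  2.6 -22.   80. ] turn_deg [-0.4 -0.3  1.2] F [0.4 0.5 0.4] open 0.374
{'claw': 1, 'linear': [-0.798, -0.229, 0.012], 'rotation': [-0.0011, -0.001, 0.0033]}
```

Call:
play_rows([
  {"claw": 0.6, "linear": [-0.5, 0, 0.05], "rotation": [0, 0, 0.003]},
  {"claw": 0.6, "linear": [-0.8, 0, 0.05], "rotation": [0, 0, 0.003]},
  {"claw": 0.6, "linear": [-0.9, -0.1, 0], "rotation": [0, 0, 0.003]},
  {"claw": 0.6, "linear": [-0.9, -0.3, 0], "rotation": [0, 0, 0.003]},
  {"claw": 0.6, "linear": [-0.4, -0.9, -0.3], "rotation": [0, 0, 0]},
  {"claw": 0.6, "linear": [0, -0.8, -0.6], "rotation": [0, 0, 0]},
  {"claw": 0.6, "linear": [0, -0.8, -0.6], "rotation": [0, 0, 0]},
  {"claw": 0.6, "linear": [0, -0.8, -0.6], "rotation": [0, 0, 0]},
  {"claw": 0.6, "linear": [0, -0.8, -0.6], "rotation": [0, 0, 0]},
  {"claw": 0.6, "linear": [0, 0, 0], "rotation": [0, 0, 0]},
])

```text
time: 17.77
position: [0.5222, 0.1656, 0.175]
tool_rot: [-0.037, 1.57, 0.053]
ft_force: [-0.0, -0.4, -0.7]
grip_width: 0.401
```

```bash
python3 - <<'E'
from h import *
s=get_state();print(s['position'],s['joint_positions'].round(2))
im=get_image("top");cv2.imwrite("pics/g5.png",cv2.resize(im[120:260,90:290],None,fx=4,fy=4,interpolation=cv2.INTER_CUBIC))
E
```

```text
[0.52223597 0.16559874 0.17498548] [-0.7   0.13  0.38  1.79 -0.06  1.23 -0.24]
```

View pics/g5.png

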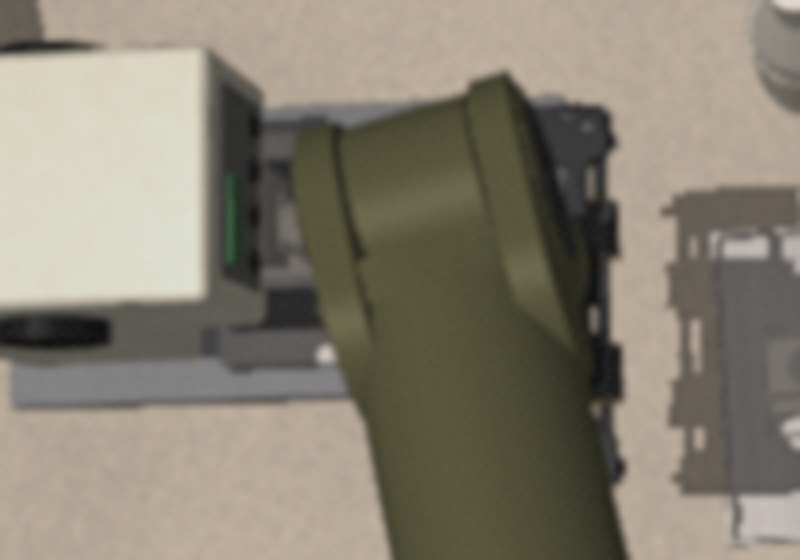

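```bash
cat >> h.py <<'E'
def knob(th,r=70,z=89): return on(P,-56-r*np.cos(th),56-1.2+r*np.sin(th),z)
E
python3 - <<'E'
from h import *
r=least_squares(lambda a:(proj([knob(a[0])])-[[191.3,231.8]]).ravel(),[1.5]);th=r.x[0];print("theta",th,r.fun,knob(th))
rows(np.r_[knob(th)[:2],.16],-1.1,13,.6)
E
```

```text
theta 1.4811764140355321 [-0.02940015 -0.2371147 ] [0.45794764 0.26993767 0.089     ]
t 17.82 pos [0.5234 0.1682 0.1755] d_mm [-65.4 101.7 -15.5] turn_deg [66.4 -0.2 -0.7] F [0.8 0.6 1.4] open 0.401
{'claw': 0.6, 'linear': [0.051, 0.324, -0.183], 'rotation': [0.0568, -0.0002, -0.0006]}
{'claw': 0.6, 'linear': [0.05, 0.306, -0.211], 'rotation': [0.0568, -0.0002, -0.0006]}
{'claw': 0.6, 'linear': [0.05, 0.286, -0.237], 'rotation': [0.0568, -0.0002, -0.0006]}
{'claw': 0.6, 'linear': [0.05, 0.264, -0.262], 'rotation': [0.0568, -0.0002, -0.0006]}
{'claw': 0.6, 'linear': [0.049, 0.24, -0.284], 'rotation': [0.0568, -0.0002, -0.0006]}
{'claw': 0.6, 'linear': [0.049, 0.214, -0.305], 'rotation': [0.0568, -0.0002, -0.0006]}
{'claw': 0.6, 'linear': [0.049, 0.186, -0.322], 'rotation': [0.0568, -0.0002, -0.0006]}
{'claw': 0.6, 'linear': [0.049, 0.156, -0.338], 'rotation': [0.0568, -0.0002, -0.0006]}
{'claw': 0.6, 'linear': [0.048, 0.126, -0.35], 'rotation': [0.0568, -0.0002, -0.0006]}
{'claw': 0.6, 'linear': [0.048, 0.094, -0.36], 'rotation': [0.0568, -0.0002, -0.0006]}
{'claw': 0.6, 'linear': [0.048, 0.062, -0.367], 'rotation': [0.0568, -0.0002, -0.0006]}
{'claw': 0.6, 'linear': [0.048, 0.029, -0.371], 'rotation': [0.0568, -0.0002, -0.0006]}
{'claw': 0.6, 'linear': [0.048, -0.004, -0.372], 'rotation': [0.0568, -0.0002, -0.0006]}
```

Call:
play_rows([
  {"claw": 0.55, "linear": [0.05, 0.32, -0.18], "rotation": [0.057, 0, 0]},
  {"claw": 0.55, "linear": [0.05, 0.31, -0.21], "rotation": [0.057, 0, 0]},
  {"claw": 0.55, "linear": [0.05, 0.29, -0.24], "rotation": [0.057, 0, 0]},
  {"claw": 0.55, "linear": [0.05, 0.26, -0.26], "rotation": [0.057, 0, 0]},
  {"claw": 0.55, "linear": [0.05, 0.24, -0.28], "rotation": [0.057, 0, 0]},
  {"claw": 0.55, "linear": [0.05, 0.21, -0.31], "rotation": [0.057, 0, 0]},
  {"claw": 0.55, "linear": [0.05, 0.19, -0.32], "rotation": [0.057, 0, 0]},
  {"claw": 0.55, "linear": [0.05, 0.16, -0.34], "rotation": [0.057, 0, 0]},
  {"claw": 0.55, "linear": [0.05, 0.13, -0.35], "rotation": [0.057, 0, 0]},
  {"claw": 0.55, "linear": [0.05, 0.09, -0.36], "rotation": [0.057, 0, 0]},
])

```text
time: 18.65
position: [0.4785, 0.2631, 0.173]
tool_rot: [0.706, 1.458, -0.657]
ft_force: [0.0, -0.2, 0.3]
grip_width: 0.453
```

Call:
play_rows([
  {"claw": 0.55, "linear": [0.05, 0.06, -0.37], "rotation": [0.057, 0, 0]},
  {"claw": 0.55, "linear": [0.05, 0.03, -0.37], "rotation": [0.04, 0, 0]},
  {"claw": 0.55, "linear": [0, 0, 0], "rotation": [0, 0, 0]},
  {"claw": 0.55, "linear": [0, 0, 0], "rotation": [0, 0, 0]},
])

```text
time: 18.98
position: [0.468, 0.2886, 0.1731]
tool_rot: [0.828, 1.42, -0.769]
ft_force: [0.7, -0.3, 0.4]
grip_width: 0.447
```

```bash
python3 - <<'E'
from h import *
rows(np.r_[knob(1.481)[:2],.115],-1.1,3,.55)
E
```

```text
t 18.98 pos [0.468  0.2886 0.1731] d_mm [-10.1 -18.7 -58.1] turn_deg [ 4.3 -1.1 -1.7] F [ 0.7 -0.3  0.4] open 0.447
{'claw': 0.55, 'linear': [0.764, -0.268, 0.157], 'rotation': [0.0159, -0.0041, -0.0064]}
{'claw': 0.55, 'linear': [0.768, -0.256, 0.158], 'rotation': [0.0159, -0.0041, -0.0064]}
{'claw': 0.55, 'linear': [0.771, -0.245, 0.16], 'rotation': [0.0159, -0.0041, -0.0064]}
```

Call:
play_rows([
  {"claw": 0.55, "linear": [0.2, -0.27, 0.16], "rotation": [0.016, -0.004, -0.006]},
  {"claw": 0.55, "linear": [0.6, -0.26, 0.16], "rotation": [0.016, -0.004, -0.006]},
  {"claw": 0.55, "linear": [0.6, -0.1, 0.06], "rotation": [0.01, -0.004, -0.006]},
  {"claw": 0.55, "linear": [0.4, 0, 0], "rotation": [0, 0, 0]},
  {"claw": 0.55, "linear": [0, 0, 0], "rotation": [0, 0, 0]},
  {"claw": 0.55, "linear": [0, 0, 0], "rotation": [0, 0, 0]},
])

```text
time: 19.48
position: [0.4596, 0.2696, 0.1224]
tool_rot: [0.85, 1.396, -0.855]
ft_force: [-0.3, 0.1, 0.4]
grip_width: 0.445
```

```bash
python3 - <<'E'
from h import *
rows(np.r_[knob(1.481)[:2],.066],-1.1,4,.55)
E
```

```text
t 19.48 pos [0.4596 0.2696 0.1224] d_mm [ -1.6   0.4 -56.4] turn_deg [0.3 0.1 0.1] F [-0.3  0.1  0.4] open 0.445
{'claw': 0.55, 'linear': [0.564, -0.012, -0.011], 'rotation': [0.0007, 0.0004, 0.0003]}
```

Call:
play_rows([
  {"claw": 0.55, "linear": [0.4, -0.02, -0.02], "rotation": [0, 0, 0]},
  {"claw": 0.55, "linear": [0.6, -0.02, -0.02], "rotation": [0, 0, 0]},
  {"claw": 0.55, "linear": [0.6, 0, 0], "rotation": [0, 0, 0]},
  {"claw": 0.55, "linear": [0.5, 0, 0], "rotation": [0, 0, 0]},
  {"claw": 0.55, "linear": [0, 0, 0], "rotation": [0, 0, 0]},
])

```text
time: 19.9
position: [0.4593, 0.2699, 0.0668]
tool_rot: [0.852, 1.395, -0.853]
ft_force: [-1.0, -1.2, 0.3]
grip_width: 0.453
```

```bash
cat >> h.py <<'E'
def arc(thA,thB,yawB,n,lead=10,z=.067,claw=.55):
    """rows along the knob arc, TCP `lead` mm ahead of the knob along the closing tangent"""
    s=get_state();Rc=R.from_rotvec(s['tool_rot']);p=s['position'];z0=Rc.as_matrix()[:,2];y0=np.arctan2(z0[1],z0[0])
    print("t",round(s['time'],2),p.round(4),"yaw",y0.round(3),"F",s['ft_force'].round(1),"open",round(s['grip_width'],3),"press-frame",((p-on(P,0,0,0))@np.c_[[np.cos(P[2]),np.sin(P[2]),0],[-np.sin(P[2]),np.cos(P[2]),0]]*1e3).round(1))
    for i in range(1,n+1):
        th=thA+(thB-thA)*i/n;q=knob(th,70,z*1e3)+(knob(th-1e-3)-knob(th))/.07e-3*lead/1e3
        yaw=y0+(yawB-y0)*(i-1)/n;d=(q-p)/.025;zz=np.array([np.cos(yaw),np.sin(yaw),0]);yy=np.cross(zz,[0,0,-1])
        print([round(-d[2],2),round((d@yy),2),round((d@zz),2)],"rot",round(-(yawB-y0)/n/(np.pi/2),3));p=q
E
python3 - <<'E'
from h import *
arc(1.48,.75,-.5,9)
E
```

```text
t 19.9 [0.4593 0.2699 0.0668] yaw -1.096 F [-1.  -1.2  0.3] open 0.453 press-frame [-62.4 123.2]
[np.float64(-0.01), np.float64(-0.21), np.float64(0.58)] rot -0.042
[np.float64(-0.0), np.float64(-0.03), np.float64(0.23)] rot -0.042
[np.float64(-0.0), np.float64(-0.03), np.float64(0.23)] rot -0.042
[np.float64(-0.0), np.float64(-0.02), np.float64(0.23)] rot -0.042
[np.float64(-0.0), np.float64(-0.02), np.float64(0.23)] rot -0.042
[np.float64(-0.0), np.float64(-0.02), np.float64(0.23)] rot -0.042
[np.float64(-0.0), np.float64(-0.01), np.float64(0.23)] rot -0.042
[np.float64(-0.0), np.float64(-0.01), np.float64(0.23)] rot -0.042
[np.float64(-0.0), np.float64(-0.01), np.float64(0.23)] rot -0.042
```

Call:
play_rows([
  {"claw": 0.55, "linear": [0, -0.12, 0.35], "rotation": [-0.02, 0, 0]},
  {"claw": 0.55, "linear": [0, -0.12, 0.3], "rotation": [-0.042, 0, 0]},
  {"claw": 0.55, "linear": [0, -0.03, 0.25], "rotation": [-0.042, 0, 0]},
  {"claw": 0.55, "linear": [0, -0.03, 0.25], "rotation": [-0.042, 0, 0]},
  {"claw": 0.55, "linear": [0, -0.02, 0.25], "rotation": [-0.042, 0, 0]},
  {"claw": 0.55, "linear": [0, -0.02, 0.25], "rotation": [-0.042, 0, 0]},
])

```text
time: 20.4
position: [0.4697, 0.2403, 0.0662]
tool_rot: [0.562, 1.507, -0.553]
ft_force: [-4.0, 3.2, -0.6]
grip_width: 0.452
```

```bash
python3 - <<'E'
from h import *
arc(1.0,.4,-.3,7)
E
```

```text
t 20.4 [0.4697 0.2403 0.0662] yaw -0.711 F [-4.   3.2 -0.6] open 0.452 press-frame [-92.5 114.3]
[np.float64(-0.03), np.float64(-0.13), np.float64(0.69)] rot -0.037
[np.float64(-0.0), np.float64(-0.01), np.float64(0.24)] rot -0.037
[np.float64(-0.0), np.float64(0.0), np.float64(0.24)] rot -0.037
[np.float64(-0.0), np.float64(0.01), np.float64(0.24)] rot -0.037
[np.float64(-0.0), np.float64(0.01), np.float64(0.24)] rot -0.037
[np.float64(-0.0), np.float64(0.02), np.float64(0.24)] rot -0.037
[np.float64(-0.0), np.float64(0.03), np.float64(0.24)] rot -0.037
```

Call:
play_rows([
  {"claw": 0.55, "linear": [0, -0.1, 0.3], "rotation": [-0.03, 0, 0]},
  {"claw": 0.55, "linear": [0, -0.03, 0.3], "rotation": [-0.03, 0, 0]},
  {"claw": 0.55, "linear": [0, 0, 0.3], "rotation": [-0.03, 0, 0]},
  {"claw": 0.55, "linear": [0, 0, 0.3], "rotation": [-0.03, 0, 0]},
  {"claw": 0.55, "linear": [0, 0.02, 0.3], "rotation": [-0.03, 0, 0]},
  {"claw": 0.55, "linear": [0, 0.03, 0.25], "rotation": [-0.03, 0, 0]},
])

```text
time: 20.9
position: [0.4897, 0.2193, 0.065]
tool_rot: [0.321, 1.586, -0.316]
ft_force: [-5.8, -0.3, 2.6]
grip_width: 0.449
```

```bash
python3 - <<'E'
from h import *
arc(.6,0,.05,7)
E
```

```text
t 20.9 [0.4897 0.2193 0.065 ] yaw -0.404 F [-5.8 -0.3  2.6] open 0.449 press-frame [-114.5   95.5]
[np.float64(-0.08), np.float64(-0.0), np.float64(0.67)] rot -0.041
[np.float64(-0.0), np.float64(0.02), np.float64(0.24)] rot -0.041
[np.float64(-0.0), np.float64(0.02), np.float64(0.24)] rot -0.041
[np.float64(-0.0), np.float64(0.03), np.float64(0.24)] rot -0.041
[np.float64(-0.0), np.float64(0.03), np.float64(0.24)] rot -0.041
[np.float64(-0.0), np.float64(0.04), np.float64(0.24)] rot -0.041
[np.float64(-0.0), np.float64(0.04), np.float64(0.24)] rot -0.041
```

Call:
play_rows([
  {"claw": 0.55, "linear": [-0.06, 0, 0.35], "rotation": [-0.03, 0, 0]},
  {"claw": 0.55, "linear": [0, 0.02, 0.32], "rotation": [-0.03, 0, 0]},
  {"claw": 0.55, "linear": [0, 0.02, 0.3], "rotation": [-0.03, 0, 0]},
  {"claw": 0.55, "linear": [0, 0.03, 0.3], "rotation": [-0.03, 0, 0]},
  {"claw": 0.55, "linear": [0, 0.03, 0.3], "rotation": [-0.03, 0, 0]},
  {"claw": 0.55, "linear": [0, 0.04, 0.3], "rotation": [-0.03, 0, 0]},
])

```text
time: 21.4
position: [0.5207, 0.2076, 0.0627]
tool_rot: [0.08, 1.641, -0.08]
ft_force: [-5.1, -1.9, 2.0]
grip_width: 0.448
```

```bash
python3 - <<'E'
from h import *
arc(.25,-.05,.05,5)
E
```

```text
t 21.4 [0.5207 0.2076 0.0627] yaw -0.101 F [-5.1 -1.9  2. ] open 0.448 press-frame [-127.8   65.2]
[np.float64(-0.17), np.float64(0.09), np.float64(0.27)] rot -0.019
[np.float64(-0.0), np.float64(0.02), np.float64(0.17)] rot -0.019
[np.float64(-0.0), np.float64(0.02), np.float64(0.17)] rot -0.019
[np.float64(-0.0), np.float64(0.03), np.float64(0.17)] rot -0.019
[np.float64(-0.0), np.float64(0.03), np.float64(0.17)] rot -0.019
```

Call:
play_rows([
  {"claw": 0.55, "linear": [-0.15, 0.06, 0.27], "rotation": [-0.02, 0, 0]},
  {"claw": 0.55, "linear": [0, 0.03, 0.25], "rotation": [-0.02, 0, 0]},
  {"claw": 0.55, "linear": [0, 0.03, 0.25], "rotation": [-0.02, 0, 0]},
  {"claw": 0.55, "linear": [0, 0.03, 0.22], "rotation": [-0.02, 0, 0]},
])

```text
time: 21.73
position: [0.5389, 0.2075, 0.0636]
tool_rot: [-0.027, 1.661, 0.026]
ft_force: [-3.9, -1.8, 3.6]
grip_width: 0.456
```

```bash
python3 - <<'E'
from h import *
arc(.1,-.05,.05,3)
E
```

```text
t 21.73 [0.5389 0.2075 0.0636] yaw 0.033 F [-3.9 -1.8  3.6] open 0.456 press-frame [-128.9   47. ]
[np.float64(-0.13), np.float64(0.1), np.float64(-0.06)] rot -0.004
[np.float64(-0.0), np.float64(0.02), np.float64(0.14)] rot -0.004
[np.float64(-0.0), np.float64(0.02), np.float64(0.14)] rot -0.004
```

Call:
play_rows([
  {"claw": 0.55, "linear": [-0.1, 0.05, 0.25], "rotation": [0, -0.01, 0]},
  {"claw": 0.55, "linear": [0, 0.02, 0.25], "rotation": [0, -0.01, 0]},
  {"claw": 0.55, "linear": [0, 0.02, 0.25], "rotation": [0, -0.01, 0]},
])

```text
time: 21.98
position: [0.5436, 0.2075, 0.0627]
tool_rot: [-0.033, 1.646, 0.021]
ft_force: [-17.4, -3.0, 14.4]
grip_width: 0.46
```

```bash
python3 - <<'E'
from h import *
arc(0,-.05,.05,1)
E
```

```text
t 21.98 [0.5436 0.2075 0.0627] yaw 0.034 F [-17.4  -3.   14.4] open 0.46 press-frame [-129.2   42.3]
[np.float64(-0.17), np.float64(0.15), np.float64(0.04)] rot -0.01
```

Call:
play_rows([
  {"claw": 0.55, "linear": [-0.1, 0, -0.2], "rotation": [0, 0, 0]},
  {"claw": 0.55, "linear": [-0.2, 0, -0.2], "rotation": [0, -0.01, 0]},
  {"claw": 0.55, "linear": [-0.6, 0, 0], "rotation": [0, -0.01, 0]},
  {"claw": 0.55, "linear": [-0.9, 0, 0], "rotation": [0, -0.01, 0]},
  {"claw": 0.55, "linear": [-1, 0, 0], "rotation": [0, 0, 0]},
  {"claw": 0.55, "linear": [-1, 0, 0], "rotation": [0, 0, 0]},
  {"claw": 0.55, "linear": [-1, -1, -1], "rotation": [0, 0, 0]},
  {"claw": 0.55, "linear": [0, -1, -1], "rotation": [0, 0, 0]},
  {"claw": 0.55, "linear": [0, -1, -1], "rotation": [0, 0, 0]},
  {"claw": 0.55, "linear": [0, -1, -1], "rotation": [0, 0, 0]},
])

```text
time: 22.82
position: [0.4468, 0.1126, 0.1943]
tool_rot: [-0.028, 1.575, 0.028]
ft_force: [0.4, -0.2, 0.7]
grip_width: 0.451
```

Call:
play_rows([
  {"claw": 0.55, "linear": [0, -1, -0.3], "rotation": [0, 0, 0]},
  {"claw": 0.55, "linear": [0, -1, 0], "rotation": [0, 0, 0]},
  {"claw": 0.55, "linear": [0, -1, 0], "rotation": [0, 0, 0]},
  {"claw": 0.55, "linear": [0, -1, 0], "rotation": [0, 0, 0]},
  {"claw": 0.55, "linear": [0, -1, 0], "rotation": [0, 0, 0]},
  {"claw": 0.55, "linear": [0, -1, 0], "rotation": [0, 0, 0]},
  {"claw": 0.55, "linear": [0, 0, 0], "rotation": [0, 0, 0]},
])

```text
time: 23.4
position: [0.4453, -0.0482, 0.2011]
tool_rot: [-0.014, 1.549, 0.028]
ft_force: [-0.4, -0.2, 0.2]
grip_width: 0.452
```

```bash
python3 - <<'E'
from h import *
print(get_state()['position'],get_state()['ft_force'])
r=lambda im,x,y,w,h,k:cv2.resize(im[y:y+h,x:x+w],None,fx=k,fy=k,interpolation=cv2.INTER_CUBIC)
t=get_image("top");s=get_image("scene")
for th in (0,.05,.1): print(th,proj([knob(th)]),proj([knob(th)],"scene"))
print("T-head home",proj([on(P,15,-1.2,145)]),"handle end",proj([on(P,-92,-1.2,107)]))
cv2.imwrite("pics/g6.png",np.hstack([r(t,135,130,100,130,4),r(s,410,230,100,130,4)]))
E
```

```text
[ 0.44528172 -0.04821162  0.20113096] [-0.42335854 -0.166661    0.17444034]
0 [[218.05141654 200.43289357]] [[434.12908092 267.8283518 ]]
0.05 [[218.04168787 201.94593766]] [[433.92813805 266.57445226]]
0.1 [[217.95692443 203.45851631]] [[433.81248993 265.32858084]]
T-head home [[151.20999893 174.98153799]] handle end [[201.57982659 175.68416476]]
```

View pics/g6.png

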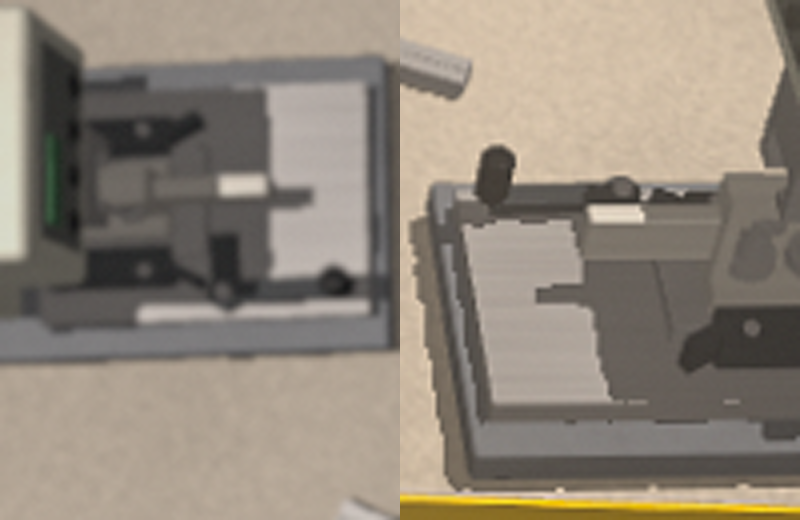

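```bash
python3 - <<'E'
from h import *
cv2.imwrite("pics/g7.png",get_image("scene"))
E
```

```text
(no output)
```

View pics/g7.png

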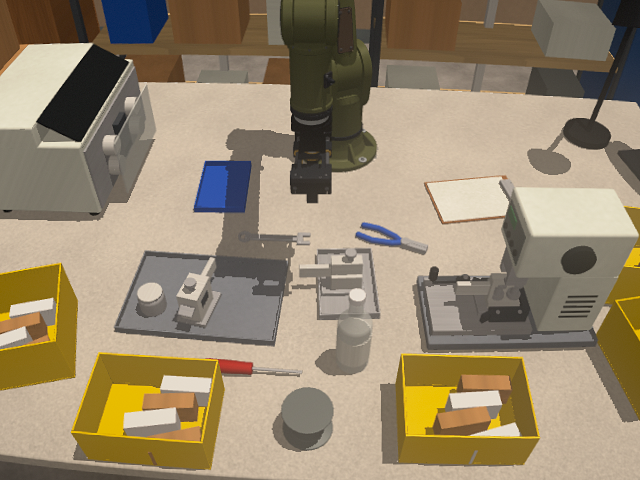

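The picture shows the old die flat in the steel tray at about (345,280). The pillar die is in the press at (500,290) with the knob at (433,272). The block die (195,295), tin, tools and bottle have not moved. The arm is clear, so I am handing in.

```bash
python3 -c "
from bench import *
print(close_job())"
```

```text
the job is handed in; nothing more can be done
None
```

The changeover is done and handed in at about 23.5 s of the 64 s allowed; the hand-in gave no verdict. I drew the old die out and stood it flat in the bare-steel return tray. I then slid the pillar die in under the lips and hook against the rear stop, and swung the lock lever shut.

**Last checks:**
- **Die home:** A push of about 16 N moved the die no further. It stopped about 2 mm from where the old die's grip point had been, within my reading error. In the last close-up the handle end lies within 1 px of where a home die's should be.
- **Lever shut:** It came up against its end stop at about 17 N. The knob is within 1 px of where it should be at angle 0, with the nose across the die's front.
- **Old die:** It stands upright, with its base inside the tray and its handle over the rim.
- **Other items:** The block die, tin, bottle, tools and blue tray look unmoved, and the arm was clear of everything with about 0 N on it.

No check failed. While I pushed the lever, the tool tilted up to about 5° and there was an upward force of 14 N on it. The fingertips probably touched the lever plate. I levelled the tool as I backed off.

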